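# Clamp the boot dryer's outlet

## Robot

A 7-joint arm with a two-finger parallel gripper is mounted at the origin on the work surface. World frame = base frame: x ahead of the robot, y to its left, z up, the work surface at z = 0. Lengths are in m, angles in degrees, forces in N, time in s.
With the tool pointing down it reaches from about 0.4 to 0.85 m from the base axis. Payload 4.5 kg.
Tool frame: the origin (TCP) lies at the very end of the fingers, on their centre line; the grasp point (between the pads) lies 19 mm behind it (bot.grasp_offset is the distance from the TCP to the grasp point, in m); z points along the fingers, x is the direction in which the jaws open and shut, and the axes are right-handed (so a half turn about z gives the same grasp; the last joint's range is limited). The gripper opens to 85 mm and grips with 20 to 120 N. Pads are 22 mm wide; open, the fingers measure 114 mm over their backs; the gripper's body (76 mm by 85 mm) begins 54 mm behind the grasp point. The pads swing forward as they close: fully open they stand 13 mm farther back than shut.
Start: joints at [75.275, 39.483, -11.15, 89.685, 9.013, 51.709, -12.324], TCP at [0.179, -0.599, 0.231] pointing down, gripper open.
Joint ranges: [-172.22, 172.22], [-26.19, 119.32], [-84.43, 86.54], [7.71, 146.69], [-57.33, 237.33], [2.42, 119.75], [-152.13, 152.13]. Speed limits (degrees/s): [147.25, 147.25, 180, 180, 180, 180, 180].

## Interface

Orientations are given as a 3x3 rotation matrix whose columns are the frame's x, y, z axes.
In Python, from plant import bot gives the robot as it stands.
- The arm moves only by the tool jog_arm, never from a script. Its argument "series" is a list of rows, each an object with "dp": the shift along the tool's x, y, z in cm, a list of three; "turn": the turn, a rotation vector about the tool's x, y, z in degrees, a list of three. In form: [{"dp": [dx, dy, dz], "turn": [rx, ry, rz]}, ...]. A call has 1 to 12 rows; each row shifts and turns the pose as measured when the row begins, along the tool's axes as they then stand; what a row does not reach is not made up. A row lasts 1/12 s, in which the tool goes at most 41.7 mm and 7.16 degrees, less where a joint would pass 70% of its speed; a pose out of reach is approached as far as the arm can. A call with a gripper value outside its range is refused whole. "grip" is the finger opening in cm, from 0 to 8.54, set as the call begins (left out, the last holds). The fingers move at their own pace and stop on an object; "force" is the grip in N (left out, the last holds). Time passes only in rows, so rows that do not move let the fingers close. It gives the time, the measured TCP pose, the force and the opening at its end, in the units of the state.
- bot.observe(): the state, without advancing time (a new reading comes with each control period).
- bot.grab_frame(name): name is "side" or "top" or "wrist"; returns the picture (420x560x3 uint8, red, green, blue); there is no depth.
- bot.calibration(name): a dict with "K" (3x3 intrinsics, pixels), "k1" (the pictures are not rectified: a ray, as slopes to the right and down, at radius r is drawn at 1 + k1 r^2 times it, then the intrinsics apply), "xyz" and "orientation" of the camera in the world; the wrist camera has in their place "tool_from_camera" (4x4, takes a point from camera to tool coordinates, whose origin is the TCP and whose axes are the tool frame's). Camera axes: x right, y up, looking along -z (the intrinsics and any distortion apply to the point x, -y, -z); pixel columns grow to the right and rows downward; lengths in m; the calibration is good to about 2 mm. A picture is of the moment at which its call begins: read the wrist's pose just before it. calibration takes no time and is no camera call.
- bot.close_job(): hands the job in, once; it reports no verdict.
Trained networks look in the newest picture that a camera, given by its name, has taken for a name from the list of things; names that differ only in an ending like _2 or _b are one class to them, and where a whole thing is asked for, a point or a joint stands for the part that bears it (a point fixed in the world has none). Each returns a list of dicts, best first, with "confidence" (0 to 1); they miss things now and then, are a little off and sometimes report something else, mostly with a low value. They report only what shows in the picture. A call takes as long as a camera call.
- bot.trace(thing, camera): "pixels" (420x560 bool, what is visible of it) and "rect" ([left, top, width, height] as shares, 0 to 1, of the picture: columns of its width, rows of its height, round what is visible of it).
- bot.spot_point(thing, camera): "xy" ([column, row] as shares, 0 to 1, of the picture: columns of its width, rows of its height: a listed point, or the origin of a listed thing).
The state is a dict: "t": time; "joint_positions": joint angles; "joint_velocities": joint speeds; "joint_torque": joint torques, N m; "ee_pos": TCP position; "tool_rot": TCP orientation; "contact_force": force on the tool from outside, world axes, zero at the start; "torque": the same for the moment, N m; "width": finger opening in m.
Only numpy, scipy, OpenCV 4.12 (cv2) and the standard library are available. Lean on these libraries where they do the work, as an engineer would, in place of code of your own. Each camera call takes 0.05 s, during which the arm holds its last target.

## Task

Take the steel worm-drive band out of its wooden cradle by its red key and slide it gently over the orange barbed stub of the white boot dryer, past the barb and up to the orange shoulder. Then turn the key clockwise (seen from above) until the band is snug, firm but not overtightened, and let go with the band sitting square and key up; leave everything else on the bench alone.

Things in the scene. Friction and masses are not known exactly. Their poses are not given: they have to be found in the camera images.
- key (a point): Centre of the red square key head (18 x 18 mm, 26 mm tall, flat sides) on top of the band's screw; carry the band by it, level, and turn it. z is the screw axis, up; x and y are normal to the flats and turn with the key (x along the band's axis at the start). Below the head is a thin 22 mm stem, which shortens to about 10 mm as the key is turned in.
- housing (a point): Middle of the top of the steel screw housing (14 x 30 mm) on the band, 35 mm below the key's centre while slack; axes as the band's; keep fingertips above it. The screw starts fully slack. Clockwise from above tightens, at most 4.5 rad in all, with a small steady friction of about 0.15 N m; it stays where it is left, so the key may be regripped on its next flats.
- band_centre (a point): Centre of the loose steel band: 340 g, ring of 53 mm inner and 59 mm outer diameter, 14 mm wide along its axis, 79 mm below the key's centre while slack. x is the ring's axis (front and back are alike), z points to the key. The band's underside lies 32.5 mm below this point.
- shoe: Brass shoe on the screw's end, inside the band's top (origin 4.5 mm above its lower face). Each rad of turn pushes it 3.2 mm out: on the stub it lifts the band, until after 1.7 to 3.4 rad (feel it) the band's bottom meets a liner. Then its force grows 64 N per rad and the key sinks 3.2 mm per rad, pulling down on a level hand. Snug: 8 to 32 N, about 0.3 rad past first bite; damage above 45 N.
- seat (a point): Point on the stub's axis (100 mm above the bench), middle of the groove where the band belongs; x points along the stub, inwards to the dryer. The groove is 17 mm long, its top 23 mm above the axis, between orange barb and orange shoulder (68 mm diameter, a stop for the band). Slack and released, the band hangs on the groove's top, its centre 3.5 mm below this point; snug, 2 to 6.5 mm above.
- mouth (a point): Tip of the stub on its axis, 35.5 mm in front of the seat; x as at the seat. From the tip a cone widens from 30 to 49 mm diameter over 23 mm, up to the 4 mm long cylindrical barb, 49 mm in diameter, which ends 8.5 mm in front of the seat. The band clears it by 2 mm all round when centred on the stub's axis.
- collar: The orange barb, cone and shoulder of the stub, fixed on the dryer; its origin is under the middle of the dryer, on the bench, x points along the stub inwards. Pushing the band against it with more than 25 N damages it.
- blower: White boot-dryer blower, fixed: box 160 mm along x, 200 mm along y, top 170 mm above the bench; origin on the bench under its middle; x points inwards along the stub. Its front face is 74 mm beyond the seat. The stub's grey core is part of it.
- cradle: Fixed wooden cradle, 60 x 90 mm; origin under its middle, x along the axis of the band standing in it, between two walls 17 mm apart and 30 mm high (band's foot at 6 mm): lift the band straight up by 35 mm or more to free it.
- jar: Empty glass jar with cap, 72 mm diameter, 100 mm tall, a bystander.
- headlamp: Black headlamp, about 45 x 62 x 40 mm, a bystander.
- ice_screw: Ice screw, 170 mm long, lying, a bystander.
- pulley: Silver pulley, 90 x 50 x 26 mm, a bystander.
- brush: Hand brush, lying, a bystander.
- tin: Small tin, 70 mm diameter, 45 mm tall, a bystander.

How it is judged (in metres and radians):
On the way:
1. the slack band is in the groove behind the barb (x of band_centre in the frame of seat between -0.005 and 0.005 m and horizontal distance between band_centre and seat below 0.007 m and distance between band_centre and seat below 0.01 m and contact force between shoe and blower below 8 N), for 0.2 s.
At the end, for the whole second after the job is handed in: The band sits in the groove (centre within 5 mm of the seat along the stub, within 7 mm horizontally and 10 mm in all), square to the stub within 0.18 rad, its key up within 0.26 rad (15 degrees), at rest, its shoe pressing on the stub with 8 to 32 N (x of band_centre in the frame of seat between -0.005 and 0.005 m and horizontal distance between band_centre and seat below 0.007 m and distance between band_centre and seat below 0.01 m and angle between the x axis of band_centre and the x axis of seat, either way round below 0.18 rad and angle between band_centre's own z axis and vertical below 0.26 rad and contact force between shoe and blower between 8 and 32 N and linear speed of shoe below 0.01 m/s); the robot touches nothing.
It fails at once if the band pushed against the stub's barb, cone or shoulder with more than 25 N (contact force between collar and band above 25 N).
It fails at once if the shoe overtightened beyond 45 N (contact force between shoe and blower above 45 N).
It fails at once if a bystander moved by more than 20 mm (distance of any of jar, headlamp, ice_screw, pulley, brush, tin from where it was at the start of the episode above 0.02 m).
It also fails if it takes over 72 s, if anything falls off the work surface, if the arm or the gripper's body presses on something with over 40 N, if the wrist force passes 120 N, or if a joint passes its speed limit or range.

## Working session

There is one attempt and no reset: what is moved stays moved. The work goes in short steps, Python scripts to look and compute and a tool call to move; the robot and the scene stay as the last step left them, time stands still between calls to the robot, and variables do not carry over. Pictures are saved under pics/ and viewed, and the job is handed in when it is done.

Besides the shell and the picture viewer there is one more tool, called as name(argument=value, ...), one argument or row to a line, values as JSON. jog_arm: Moves the arm, as the interface text tells. Its arguments: {"type":"object","properties":{"series":{"type":"array","items":{"type":"object","properties":{"dp":{"type":"array","items":{"type":"number"}},"turn":{"type":"array","items":{"type":"number"}}}}},"grip":{"type":"number"},"force":{"type":"number"}},"required":["series"]}

```bash
mkdir -p pics; ls
python3 - <<'E'
from plant import bot
import cv2,numpy as np
o=bot.observe()
for k in o: print(k,np.round(o[k],4).tolist())
for n in ["side","top","wrist"]:
    im=bot.grab_frame(n); cv2.imwrite(f"pics/{n}0.png",im[:,:,::-1])
    c=bot.calibration(n); print(n,{k:np.round(v,4).tolist() for k,v in c.items()})
print(bot.grasp_offset)
E
```

```text
pics
t 0.0
joint_positions [75.2769, 39.5362, -11.1443, 89.7461, 9.0138, 51.7096, -12.3237]
joint_velocities [0.0587, 0.024, -0.0467, 0.0124, -0.0872, 0.0041, -0.014]
joint_torque [0.0001, -53.9595, -1.2666, -15.8541, 0.009, 0.0093, 0.0]
ee_pos [0.1789, -0.5981, 0.2304]
tool_rot [[0.2868, -0.958, -0.0007], [-0.958, -0.2868, 0.0018], [-0.0019, 0.0002, -1.0]]
contact_force [0.8277, 0.0374, 0.7278]
torque [-0.0038, -0.054, -0.0195]
width 0.0855
side {'K': [[477.2158, 0.0, 284.6587], [0.0, 477.2158, 210.3676], [0.0, 0.0, 1.0]], 'k1': -0.0868, 'xyz': [0.2237, 0.521, 0.9569], 'orientation': [[-0.8419, 0.4171, -0.3425], [-0.5396, -0.6603, 0.5223], [-0.0083, 0.6245, 0.781]]}
top {'K': [[390.4018, 0.0, 275.3917], [0.0, 390.4018, 205.2823], [0.0, 0.0, 1.0]], 'k1': -0.0397, 'xyz': [0.4017, -0.0454, 1.0519], 'orientation': [[-0.0064, 0.98, -0.1988], [-1.0, -0.005, 0.0074], [0.0063, 0.1988, 0.98]]}
wrist {'K': [[369.0777, 0.0, 281.1953], [0.0, 369.0777, 212.6619], [0.0, 0.0, 1.0]], 'k1': -0.0182, 'tool_from_camera': [[1.0, -0.0003, -0.0, -0.0006], [-0.0003, -0.9519, -0.3064, -0.0793], [0.0001, 0.3064, -0.9519, -0.1418], [0.0, 0.0, 0.0, 1.0]]}
0.0187
```

View pics/top0.png

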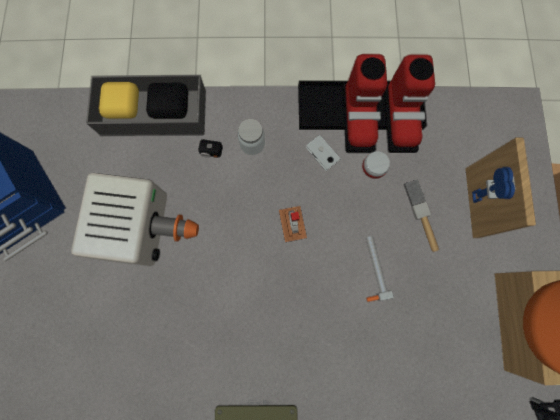

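View pics/side0.png

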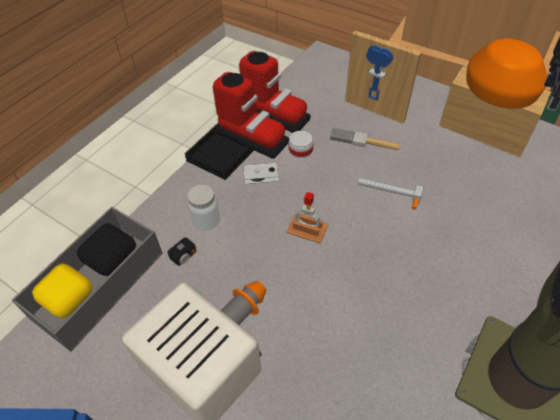

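View pics/wrist0.png

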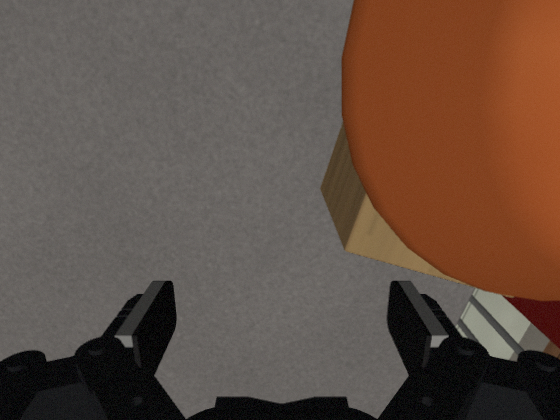

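```bash
cat > h.py <<'E'
from plant import bot
import cv2,numpy as np
W,H=560,420
def campose(n,obs=None):
    c=bot.calibration(n)
    if n=="wrist":
        T=np.array(c["tool_from_camera"]); o=obs or bot.observe()
        R=np.array(o["tool_rot"]); p=np.array(o["ee_pos"])
        return c,R@T[:3,:3],R@T[:3,3]+p
    return c,np.array(c["orientation"]),np.array(c["xyz"])
def ray(n,uv,obs=None):
    c,R,p=campose(n,obs)
    d=cv2.undistortPoints(np.array([[uv]],float),np.array(c["K"]),np.array([c["k1"],0,0,0.]))[0,0]
    v=R@np.array([d[0],-d[1],-1]); return p,v/np.linalg.norm(v)
def proj(n,X,obs=None):
    c,R,p=campose(n,obs); q=R.T@(np.array(X)-p)
    q=np.array([[q[0],-q[1],-q[2]]])
    return cv2.projectPoints(q,np.zeros(3),np.zeros(3),np.array(c["K"]),np.array([c["k1"],0,0,0.]))[0][0,0]
def tri(rays):
    A=0;b=0
    for p,v in rays:
        M=np.eye(3)-np.outer(v,v);A=A+M;b=b+M@p
    X=np.linalg.solve(A,b)
    return X,[round(1000*np.linalg.norm((np.eye(3)-np.outer(v,v))@(X-p)),1) for p,v in rays]
def atz(n,uv,z,obs=None):
    p,v=ray(n,uv,obs); return p+v*(z-p[2])/v[2]
def spot(t,n):
    r=bot.spot_point(t,n)
    return [(np.array(d["xy"])*[W,H],round(d["confidence"],2)) for d in r]
def st():
    o=bot.observe(); print("t",round(o["t"],2),"p",np.round(o["ee_pos"],4).tolist(),"F",np.round(o["contact_force"],1).tolist(),"M",np.round(o["torque"],2).tolist(),"w",round(o["width"],4)); print(np.round(o["tool_rot"],4).tolist()); print(np.round(o["joint_positions"],1).tolist())
    return o
E
python3 - <<'E'
from h import *
for t in ["key","housing","band_centre","seat","mouth"]:
    rs=[]
    for n in ["side","top"]:
        s=spot(t,n); print(t,n,[(np.round(a,1).tolist(),c) for a,c in s][:3])
        if s: rs.append(ray(n,s[0][0]))
    if len(rs)==2:
        X,e=tri(rs); print("  ",np.round(X,4),e)
st()
E
```

```text
key side [([260.3, 287.1], 0.69), ([308.1, 195.7], 0.45)]
key top [([295.8, 215.2], 0.46)]
   [ 0.704  -0.1215 -0.4699] [np.float64(37.4), np.float64(37.4)]
housing side [([308.6, 206.9], 0.8)]
housing top [([292.5, 216.3], 0.76)]
   [ 0.5651 -0.0962  0.0907] [np.float64(3.3), np.float64(3.3)]
band_centre side [([309.7, 222.7], 0.82)]
band_centre top [([292.6, 220.0], 0.74)]
   [ 0.5643 -0.1002  0.0265] [np.float64(5.3), np.float64(5.3)]
seat side [([249.8, 294.4], 0.97)]
seat top [([182.9, 227.6], 0.61)]
   [0.5381 0.173  0.11  ] [np.float64(0.3), np.float64(0.3)]
mouth side [([260.6, 288.4], 0.72), ([309.8, 195.4], 0.33)]
mouth top [([196.5, 233.6], 0.63)]
   [0.5286 0.1434 0.0967] [np.float64(3.5), np.float64(3.5)]
t 0.65 p [0.1792, -0.5988, 0.2313] F [-0.1, 0.4, -0.2] M [0.01, -0.04, -0.0] w 0.0854
[[0.2867, -0.958, 0.0001], [-0.958, -0.2867, -0.0001], [0.0001, -0.0001, -1.0]]
[75.3, 39.5, -11.1, 89.7, 9.0, 51.7, -12.3]
```

Run:
```python
from h import *
t=cv2.imread("pics/top0.png");s=cv2.imread("pics/side0.png")
a=cv2.resize(t[190:250,260:330],None,fx=8,fy=8,interpolation=cv2.INTER_CUBIC)
cv2.imwrite("pics/ta.png",a)
cv2.imwrite("pics/tb.png",cv2.resize(t[195:265,130:220],None,fx=8,fy=8,interpolation=cv2.INTER_CUBIC))
cv2.imwrite("pics/sa.png",cv2.resize(s[180:250,270:350],None,fx=8,fy=8,interpolation=cv2.INTER_CUBIC))
cv2.imwrite("pics/sb.png",cv2.resize(s[270:340,200:290],None,fx=8,fy=8,interpolation=cv2.INTER_CUBIC))
```

```text
(no output)
```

View pics/ta.png

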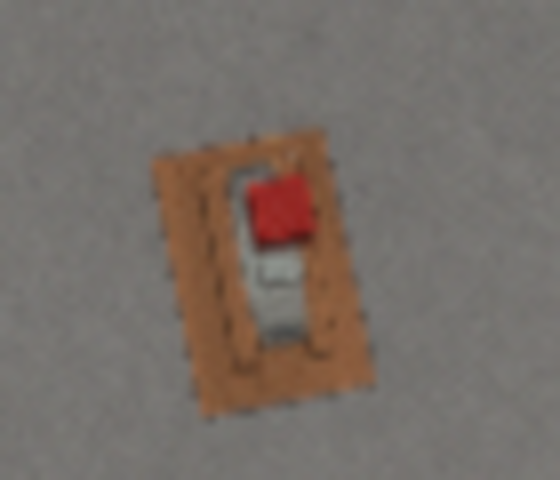

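View pics/sa.png

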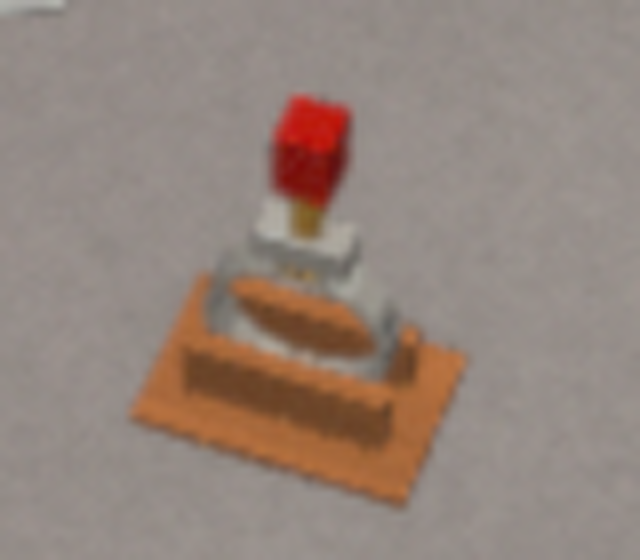

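View pics/tb.png

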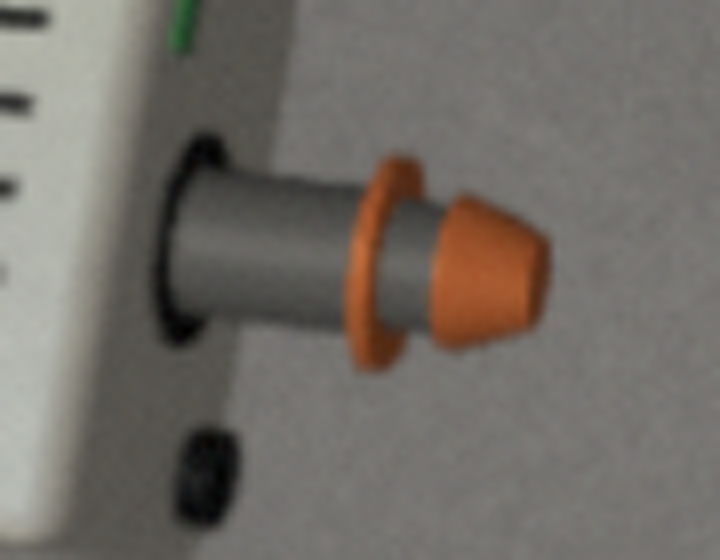

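View pics/sb.png

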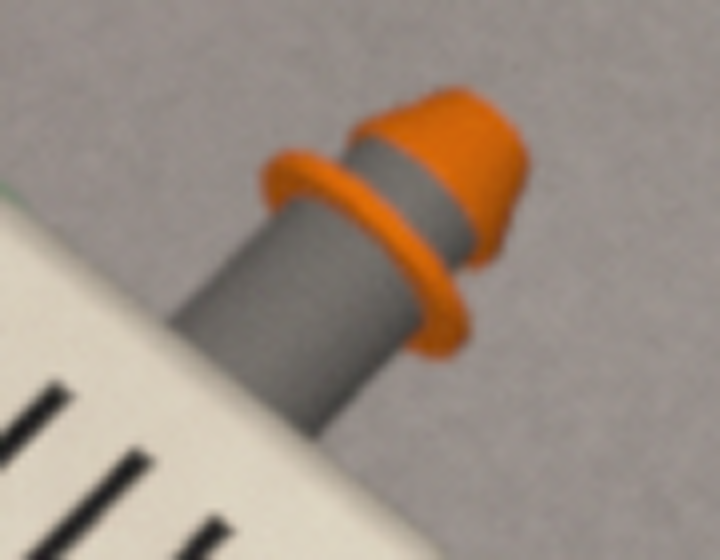

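Run:
```python
from h import *
c=[(155,157),(325,130),(372,383),(205,415)]
P=np.array([atz("top",(a/8+260,b/8+190),0.006) for a,b in c]);print(np.round(P,4),P.mean(0))
for i in range(4):
    d=P[(i+1)%4]-P[i];print(np.linalg.norm(d),np.degrees(np.arctan2(d[1],d[0])))
c=[(135,415),(405,505),(468,352),(205,275)]
P=np.array([atz("side",(a/8+270,b/8+180),0.006) for a,b in c]);print(np.round(P,4),P.mean(0))
for i in range(4):
    d=P[(i+1)%4]-P[i];print(np.linalg.norm(d),np.degrees(np.arctan2(d[1],d[0])))
# red key blob
for n,roi in [("top",(190,250,260,330)),("side",(180,215,290,330))]:
    im=cv2.imread(f"pics/{n}0.png").astype(int);m=np.zeros((420,560),bool)
    a,b,c_,d=roi; s=im[a:b,c_:d]; m[a:b,c_:d]=(s[...,2]>120)&(s[...,1]<60)
    v,u=np.nonzero(m);print(n,len(u),u.mean(),v.mean(),u.min(),u.max(),v.min(),v.max())
    if n=="top": rt=ray(n,(u.mean(),v.mean())); print("top at .1305",atz(n,(u.mean(),v.mean()),0.1285))
    else: print("side at .1175",atz(n,(u.mean(),v.mean()),0.118)); rs=ray(n,(u.mean(),v.mean()))
print(tri([rt,rs]))
for n,px in [("top",(539,330)),("top",(505,240)),("top",(372,72)),("top",(413,70))]: print(px,atz(n,px,0.0),atz(n,px,0.2))
```

```text
[[ 0.6016 -0.0641  0.006 ]
 [ 0.6107 -0.1223  0.006 ]
 [ 0.5239 -0.1364  0.006 ]
 [ 0.5134 -0.0801  0.006 ]] [ 0.56242335 -0.10072372  0.006     ]
0.058885313289636046 -81.11894504346718
0.08801153060495136 -170.7339703281236
0.05727034063187228 100.50533303939324
0.08966060296008775 10.305813463537802
[[ 0.5994 -0.0607  0.006 ]
 [ 0.5123 -0.0759  0.006 ]
 [ 0.5247 -0.1366  0.006 ]
 [ 0.6101 -0.1187  0.006 ]] [ 0.56164417 -0.09796566  0.006     ]
0.08841185706173277 -170.07460909223514
0.061941489597755965 -78.48325073934707
0.08727375561043385 11.804859702151852
0.05905770355295109 100.44455063950137
top 48 294.8541666666667 215.52083333333334 291 298 212 219
top at .1305 [ 0.56361493 -0.09895113  0.1285    ]
side 78 308.12820512820514 198.48717948717947 304 312 193 205
side at .1175 [ 0.56481315 -0.09812531  0.118     ]
(array([ 0.56576634, -0.09970845,  0.11583417]), [np.float64(0.1), np.float64(0.1)])
(539, 330) [ 0.27415145 -0.74989353  0.        ] [ 0.29839563 -0.61594327  0.2       ]
(505, 240) [ 0.51437752 -0.68410329  0.        ] [ 0.49294694 -0.56266188  0.2       ]
(372, 72) [ 1.01905941 -0.34400017  0.        ] [ 0.90167245 -0.28722339  0.2       ]
(413, 70) [ 1.02650442 -0.46829775  0.        ] [ 0.90770192 -0.38788797  0.2       ]
```

```bash
cat > fit.py <<'E'
from h import *
from scipy.optimize import minimize
def circ(o,ax,x,r,N=40):
    ax=np.array(ax);l=np.cross([0,0,1],ax);l/=np.linalg.norm(l);u=np.cross(ax,l)
    a=np.linspace(0,2*np.pi,N,endpoint=False)[:,None]
    return o+x*ax+r*(np.cos(a)*l+np.sin(a)*u)
def projN(n,P,obs=None):
    c,R,p=campose(n,obs); q=(P-p)@R; q=q*[1,-1,-1]
    return cv2.projectPoints(q,np.zeros(3),np.zeros(3),np.array(c["K"]),np.array([c["k1"],0,0,0.]))[0][:,0]
S=8
def hull(n,P,roi,obs=None):
    x0,y0,x1,y1=roi
    q=projN(n,P,obs); h=cv2.convexHull(q.astype(np.float32))[:,0]
    m=np.zeros(((y1-y0)*S,(x1-x0)*S),np.uint8)
    hh=np.round(((h+0.5-[x0,y0])*S-0.5)*16).astype(np.int32)
    cv2.fillConvexPoly(m,hh,255,shift=4); return m
def model(n,par,roi,z=0.1,obs=None,behind=False,sh=True,dz=0):
    o=np.array([par[0],par[1],z]); ax=np.array([np.cos(par[2]),np.sin(par[2]),0])
    b=hull(n,np.vstack([circ(o,ax,-35.5e-3,.015),circ(o,ax,-12.5e-3,.0245),circ(o,ax,-8.5e-3,.0245)]),roi,obs)
    if behind: b[hull(n,np.vstack([circ(o,ax,-8.5e-3,.023),circ(o,ax,8.5e-3,.023)]),roi,obs)>0]=0
    return cv2.resize(b,None,fx=1/S,fy=1/S,interpolation=cv2.INTER_AREA)/255.
def orange(im): # rgb
    hsv=cv2.cvtColor(im,cv2.COLOR_RGB2HSV); return ((hsv[...,0]>4)&(hsv[...,0]<18)&(hsv[...,1]>140)&(hsv[...,2]>90))
def component(m,pt):
    n,l,s,c=cv2.connectedComponentsWithStats(m.astype(np.uint8),connectivity=4)
    i=1+np.argmin(np.linalg.norm(c[1:]-pt,axis=1)+1e3*(s[1:,4]<30)); return l==i
E
python3 - <<'E'
from fit import *
obs={}
T=cv2.imread("pics/top0.png")[:,:,::-1];Sd=cv2.imread("pics/side0.png")[:,:,::-1]
data=[]
for n,im,pt in [("top",T,(192,229)),("side",Sd,(256,292))]:
    m=component(orange(np.ascontiguousarray(im)),pt); v,u=np.nonzero(m); roi=(u.min()-8,v.min()-8,u.max()+9,v.max()+9)
    print(n,m.sum(),roi)
    data.append((n,m[roi[1]:roi[3],roi[0]:roi[2]].astype(float),roi))
def cost(p,ds=data,full=False):
    par=[0.538+p[0]/1e3,0.173+p[1]/1e3,np.radians(80+p[2])]
    c=[np.abs(model(n,par,roi,behind=(n=="side"))-m).sum() for n,m,roi in ds]
    return c if full else sum(c)
best=None
for y0 in [-8,0,8]:
  for ds in [data,data[:1],data[1:]]:
    r=minimize(cost,[0,0,y0],args=(ds,),method="Nelder-Mead",options=dict(initial_simplex=np.array([0,0,y0])+np.array([[0,0,0],[5,0,0],[0,5,0],[0,0,8]])))
    print(len(ds),ds[0][0],np.round(r.x,2),round(r.fun,1),cost(r.x,full=True))
E
```

```text
top 197 (np.int64(176), np.int64(212), np.int64(206), np.int64(246))
side 212 (np.int64(237), np.int64(273), np.int64(274), np.int64(311))
2 top [1.22 3.44 3.53] 67.7 [np.float64(38.325490196078434), np.float64(29.411764705882355)]
1 top [-0.79  4.47  8.58] 36.5 [np.float64(36.47450980392156), np.float64(44.32156862745097)]
1 side [1.62 3.14 1.95] 29.1 [np.float64(39.113725490196074), np.float64(29.109803921568627)]
2 top [1.02 3.29 3.53] 67.9 [np.float64(38.61176470588235), np.float64(29.258823529411764)]
1 top [-0.91  4.28  9.12] 36.4 [np.float64(36.443137254901956), np.float64(44.49411764705883)]
1 side [1.47 3.18 2.24] 29.1 [np.float64(39.36862745098039), np.float64(29.101960784313725)]
2 top [1.23 3.38 2.91] 68.0 [np.float64(38.58823529411765), np.float64(29.380392156862747)]
1 top [-0.84  4.48  8.63] 36.5 [np.float64(36.45882352941176), np.float64(44.8392156862745)]
1 side [1.48 3.16 2.24] 29.2 [np.float64(39.42745098039215), np.float64(29.16470588235294)]
```

jog_arm(
  series=[
    {"dp": [0, 0, -2], "turn": [0, 0, 0]},
    {"dp": [0, 0, -2], "turn": [0, 0, 0]},
    {"dp": [0, 0, -2], "turn": [0, 0, -3]},
    {"dp": [0, 0, -2], "turn": [0, 0, -5]},
    {"dp": [0, 0, -2], "turn": [0, 0, -7]},
    {"dp": [0, 0, -1], "turn": [0, 0, -7]},
    {"dp": [0, 0, 0], "turn": [0, 0, -7]},
  ],
)

```text
t: 1.23
ee_pos: [0.179, -0.5975, 0.3451]
tool_rot: [[0.726, -0.688, -0.003], [-0.688, -0.726, 0.004], [-0.005, -0.001, -1.0]]
contact_force: [0.5, -0.8, 0.2]
width: 0.0852
```

```bash
cat >> h.py <<'E'
def plan(target,yaw,N,level=True):
    """rows (rounded) to bring TCP to target with tool z down, x at yaw deg"""
    from scipy.spatial.transform import Rotation as Ro
    o=bot.observe(); R=np.array(o["tool_rot"]);p=np.array(o["ee_pos"])
    y=np.radians(yaw); G=np.array([[np.cos(y),np.sin(y),0],[np.sin(y),-np.cos(y),0],[0,0,-1]])
    d=(np.array(target)-p)/N*100; rv=Ro.from_matrix(R.T@G).as_rotvec(degrees=True)/N
    for i in range(N):
        print('{"dp": %s, "turn": %s},'%(np.round(R.T@d,2).tolist(),np.round(rv,1).tolist()))
        R=R@Ro.from_rotvec(rv,degrees=True).as_matrix()
E
python3 - <<'E'
from h import *
plan((0.54,-0.105,0.33),100.5,22)
E
```

```text
{"dp": [-0.35, -2.75, 0.07], "turn": [-0.0, 0.0, -6.5]},
{"dp": [-0.03, -2.78, 0.07], "turn": [-0.0, 0.0, -6.5]},
{"dp": [0.28, -2.76, 0.07], "turn": [-0.0, 0.0, -6.5]},
{"dp": [0.6, -2.71, 0.07], "turn": [-0.0, 0.0, -6.5]},
{"dp": [0.9, -2.63, 0.07], "turn": [-0.0, 0.0, -6.5]},
{"dp": [1.19, -2.51, 0.07], "turn": [-0.0, 0.0, -6.5]},
{"dp": [1.47, -2.35, 0.07], "turn": [-0.0, 0.0, -6.5]},
{"dp": [1.73, -2.17, 0.07], "turn": [-0.0, 0.0, -6.5]},
{"dp": [1.97, -1.96, 0.07], "turn": [-0.0, 0.0, -6.5]},
{"dp": [2.18, -1.72, 0.07], "turn": [-0.0, 0.0, -6.5]},
{"dp": [2.36, -1.46, 0.07], "turn": [-0.0, 0.0, -6.5]},
{"dp": [2.51, -1.18, 0.07], "turn": [-0.0, 0.0, -6.5]},
{"dp": [2.63, -0.89, 0.07], "turn": [-0.0, 0.0, -6.5]},
{"dp": [2.71, -0.58, 0.07], "turn": [-0.0, 0.0, -6.5]},
{"dp": [2.76, -0.27, 0.07], "turn": [-0.0, 0.0, -6.5]},
{"dp": [2.78, 0.05, 0.07], "turn": [-0.0, 0.0, -6.5]},
{"dp": [2.75, 0.36, 0.07], "turn": [-0.0, 0.0, -6.5]},
{"dp": [2.69, 0.67, 0.07], "turn": [-0.0, 0.0, -6.5]},
{"dp": [2.6, 0.98, 0.07], "turn": [-0.0, 0.0, -6.5]},
{"dp": [2.47, 1.26, 0.07], "turn": [-0.0, 0.0, -6.5]},
{"dp": [2.31, 1.54, 0.07], "turn": [-0.0, 0.0, -6.5]},
{"dp": [2.12, 1.79, 0.07], "turn": [-0.0, 0.0, -6.5]},
```

jog_arm(
  series=[
    {"dp": [-0.3, -2.8, 0], "turn": [0, 0, -6.5]},
    {"dp": [0, -2.8, 0], "turn": [0, 0, -6.5]},
    {"dp": [0.3, -2.8, 0.1], "turn": [0, 0, -6.5]},
    {"dp": [0.6, -2.7, 0.1], "turn": [0, 0, -6.5]},
    {"dp": [0.9, -2.6, 0.1], "turn": [0, 0, -6.5]},
    {"dp": [1.2, -2.5, 0.1], "turn": [0, 0, -6.5]},
    {"dp": [1.5, -2.4, 0.1], "turn": [0, 0, -6.5]},
    {"dp": [1.7, -2.2, 0.1], "turn": [0, 0, -6.5]},
    {"dp": [2, -2, 0.1], "turn": [0, 0, -6.5]},
    {"dp": [2.2, -1.7, 0.1], "turn": [0, 0, -6.5]},
    {"dp": [2.4, -1.5, 0.1], "turn": [0, 0, -6.5]},
    {"dp": [2.5, -1.2, 0.1], "turn": [0, 0, -6.5]},
  ],
)

```text
t: 2.23
ee_pos: [0.3729, -0.3203, 0.3353]
tool_rot: [[0.793, 0.609, -0.004], [0.609, -0.793, -0.01], [-0.009, 0.005, -1.0]]
contact_force: [0.6, -0.2, 0.0]
width: 0.0854
```

Run:
```python
from h import *
st()
plan((0.54,-0.105,0.30),100.5,12)
```

```text
t 2.23 p [0.3729, -0.3203, 0.3353] F [0.6, -0.2, 0.0] M [-0.03, -0.05, -0.05] w 0.0854
[[0.7934, 0.6087, -0.0042], [0.6086, -0.7934, -0.01], [-0.0094, 0.0054, -0.9999]]
[64.2, 26.5, -44.9, 102.7, 22.1, 59.8, 48.5]
{"dp": [2.2, -0.58, 0.27], "turn": [-0.0, 0.1, -5.3]},
{"dp": [2.24, -0.37, 0.27], "turn": [-0.0, 0.1, -5.3]},
{"dp": [2.27, -0.17, 0.28], "turn": [-0.0, 0.1, -5.3]},
{"dp": [2.27, 0.04, 0.28], "turn": [-0.0, 0.1, -5.3]},
{"dp": [2.26, 0.25, 0.28], "turn": [-0.0, 0.1, -5.3]},
{"dp": [2.23, 0.45, 0.28], "turn": [-0.0, 0.1, -5.3]},
{"dp": [2.18, 0.66, 0.28], "turn": [-0.0, 0.1, -5.3]},
{"dp": [2.11, 0.85, 0.29], "turn": [-0.0, 0.1, -5.3]},
{"dp": [2.02, 1.04, 0.29], "turn": [-0.0, 0.1, -5.3]},
{"dp": [1.91, 1.22, 0.29], "turn": [-0.0, 0.1, -5.3]},
{"dp": [1.79, 1.39, 0.29], "turn": [-0.0, 0.1, -5.3]},
{"dp": [1.66, 1.55, 0.29], "turn": [-0.0, 0.1, -5.3]},
```

jog_arm(
  series=[
    {"dp": [2.2, -0.6, 0.3], "turn": [0, 0, -5.3]},
    {"dp": [2.2, -0.4, 0.3], "turn": [0, 0, -5.3]},
    {"dp": [2.3, -0.2, 0.3], "turn": [0, 0, -5.3]},
    {"dp": [2.3, 0, 0.3], "turn": [0, 0, -5.3]},
    {"dp": [2.3, 0.3, 0.3], "turn": [0, 0, -5.3]},
    {"dp": [2.2, 0.5, 0.3], "turn": [0, 0, -5.3]},
    {"dp": [2.2, 0.7, 0.3], "turn": [0, 0, -5.3]},
    {"dp": [2.1, 0.9, 0.3], "turn": [0, 0, -5.3]},
    {"dp": [2, 1, 0.3], "turn": [0, 0, -5.3]},
    {"dp": [1.9, 1.2, 0.3], "turn": [0, 0, -5.3]},
    {"dp": [1.8, 1.4, 0.3], "turn": [0, 0, -5.3]},
    {"dp": [1.7, 1.5, 0.3], "turn": [0, 0, -5.3]},
  ],
)

```text
t: 3.23
ee_pos: [0.5403, -0.0889, 0.2966]
tool_rot: [[-0.246, 0.969, -0.001], [0.969, 0.246, -0.017], [-0.016, -0.005, -1.0]]
contact_force: [-0.3, 0.0, -0.3]
width: 0.0854
```

Run:
```python
from h import *
o=st()
im=bot.grab_frame("wrist"); cv2.imwrite("pics/w1.png",im[:,:,::-1])
for t in ["key","housing","band_centre","seat","mouth"]:
    print(t,[(np.round(a,1).tolist(),c) for a,c in spot(t,"wrist")][:3])
    
for nm,X in dict(key=(.5645,-.0985,.1175),bc=(.5645,-.0985,.0385),seat=(.539,.1765,.1)).items(): print(nm,proj("wrist",X,o))
```

```text
t 3.23 p [0.5403, -0.0889, 0.2966] F [-0.3, 0.0, -0.3] M [0.03, 0.01, -0.01] w 0.0854
[[-0.2461, 0.9692, -0.0007], [0.9691, 0.2461, -0.0166], [-0.0159, -0.0047, -0.9999]]
[37.1, 38.4, -58.6, 97.1, 36.6, 65.9, 72.1]
key [([271.4, 207.6], 0.6)]
housing [([268.9, 197.4], 0.92)]
band_centre [([270.9, 188.7], 0.67)]
seat [([543.6, 245.1], 0.86)]
mouth [([511.2, 233.5], 0.59)]
key [266.80944221 208.71137909]
bc [270.56511556 187.98966245]
seat [543.84871402 246.46048628]
```

View pics/w1.png

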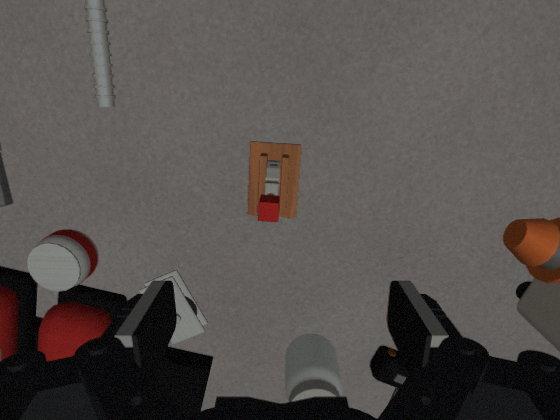

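Run:
```python
from h import *
im=cv2.imread("pics/w1.png"); cv2.imwrite("pics/w1k.png",cv2.resize(im[135:230,235:315],None,fx=6,fy=6,interpolation=cv2.INTER_CUBIC))
```

```text
(no output)
```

View pics/w1k.png

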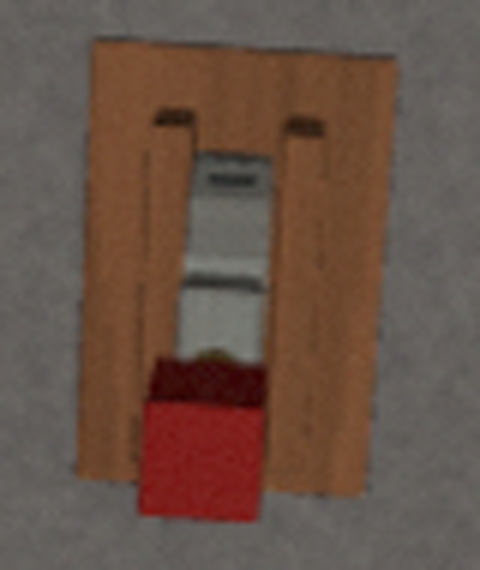

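Run:
```python
from h import *
o=bot.observe()
def A(c,z): return np.array([atz("wrist",((a+.5)/6-.5+235,(b+.5)/6-.5+135),z,o) for a,b in c])
for c,z in [([(146,400),(266,406),(258,521),(139,515)],.1305),([(95,39),(397,57),(364,495),(77,477)],.006)]:
    P=A(c,z); print(np.round(P.mean(0),4))
    for i in range(4):
        d=P[(i+1)%4]-P[i];print(round(np.linalg.norm(d),4),round(np.degrees(np.arctan2(d[1],d[0])),1))
```

```text
[ 0.5613 -0.0991  0.1305]
0.0174 101.2
0.0176 10.0
0.0175 -78.8
0.0176 -170.5
[ 0.5611 -0.0993  0.006 ]
0.0586 100.6
0.0895 10.5
0.0592 -79.6
0.0893 -169.9
```

Run:
```python
from h import *
plan((0.5612,-0.0992,0.16),100.6,6)
```

```text
{"dp": [-0.19, 0.34, 2.28], "turn": [-0.0, 0.2, 0.5]},
{"dp": [-0.19, 0.34, 2.28], "turn": [-0.0, 0.2, 0.5]},
{"dp": [-0.19, 0.34, 2.28], "turn": [-0.0, 0.2, 0.5]},
{"dp": [-0.2, 0.33, 2.28], "turn": [-0.0, 0.2, 0.5]},
{"dp": [-0.2, 0.33, 2.28], "turn": [-0.0, 0.2, 0.5]},
{"dp": [-0.2, 0.33, 2.28], "turn": [-0.0, 0.2, 0.5]},
```

jog_arm(
  series=[
    {"dp": [-0.2, 0.35, 2.3], "turn": [0, 0.2, 0.5]},
    {"dp": [-0.2, 0.35, 2.3], "turn": [0, 0.2, 0.5]},
    {"dp": [-0.2, 0.35, 2.3], "turn": [0, 0.2, 0.5]},
    {"dp": [-0.2, 0.35, 2.3], "turn": [0, 0.2, 0.5]},
    {"dp": [-0.2, 0.35, 2.3], "turn": [0, 0.2, 0.5]},
    {"dp": [-0.2, 0.35, 2.3], "turn": [0, 0.2, 0.5]},
    {"dp": [0, 0, 0], "turn": [0, 0, 0]},
  ],
)

```text
t: 4.12
ee_pos: [0.5622, -0.1118, 0.1569]
tool_rot: [[-0.165, 0.986, -0.0], [0.986, 0.165, -0.006], [-0.006, -0.001, -1.0]]
contact_force: [-1.6, -0.7, -0.6]
width: 0.0853
```

Run:
```python
from h import *
o=st()
im=bot.grab_frame("wrist"); cv2.imwrite("pics/w2.png",im[:,:,::-1])
plan((0.5612,-0.0992,0.103),100.6,6)
```

```text
t 4.12 p [0.5622, -0.1118, 0.1569] F [-1.6, -0.7, -0.6] M [-0.04, 0.02, 0.0] w 0.0853
[[-0.1653, 0.9862, -0.0002], [0.9862, 0.1653, -0.0063], [-0.0062, -0.0013, -1.0]]
[33.9, 49.0, -50.0, 101.9, 47.2, 52.6, 62.1]
{"dp": [0.21, 0.01, 0.93], "turn": [0.0, 0.1, -0.2]},
{"dp": [0.21, 0.01, 0.93], "turn": [0.0, 0.1, -0.2]},
{"dp": [0.21, 0.01, 0.93], "turn": [0.0, 0.1, -0.2]},
{"dp": [0.21, 0.01, 0.93], "turn": [0.0, 0.1, -0.2]},
{"dp": [0.21, 0.01, 0.93], "turn": [0.0, 0.1, -0.2]},
{"dp": [0.21, 0.01, 0.93], "turn": [0.0, 0.1, -0.2]},
```

View pics/w2.png

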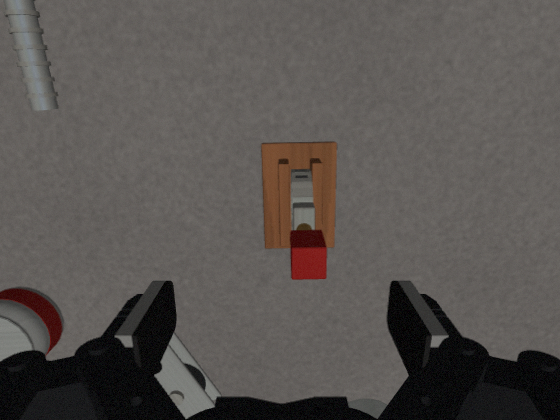

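Run:
```python
from h import *
im=cv2.imread("pics/w2.png"); cv2.imwrite("pics/w2k.png",cv2.resize(im[135:285,255:345],None,fx=4,fy=4,interpolation=cv2.INTER_CUBIC))
i=im.astype(int); m=(i[...,2]>110)&(i[...,1]<50); m[:, :250]=0;m[:,360:]=0
v,u=np.nonzero(m);print(u.min(),u.max(),v.min(),v.max())
r=cv2.minAreaRect(np.stack([u,v],1).astype(np.float32));print(r)
o=bot.observe();print(atz("wrist",r[0],.1305,o))
```

```text
292 325 248 278
((308.5, 263.0), (30.0, 33.0), 90.0)
[ 0.56413665 -0.0966319   0.1305    ]
```

View pics/w2k.png

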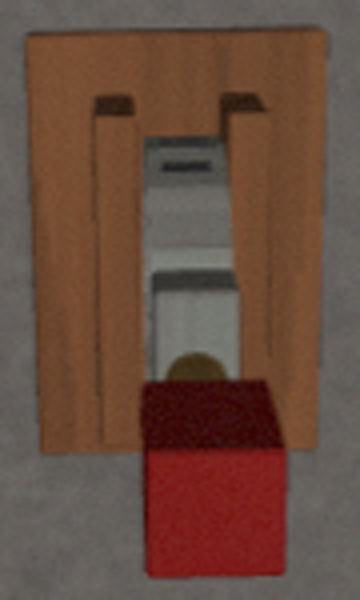

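Run:
```python
from h import *
o=bot.observe()
st()
P=np.array([atz("wrist",((a+.5)/4-.5+255,(b+.5)/4-.5+135),.006,o) for a,b in [(27,33),(327,30),(316,451),(41,451)]]);print(np.round(P,4),P.mean(0))
for i in range(4):
        d=P[(i+1)%4]-P[i];print(round(np.linalg.norm(d),4),round(np.degrees(np.arctan2(d[1],d[0])),1))
P=np.array([atz("wrist",((a+.5)/4-.5+255,(b+.5)/4-.5+135),.1305,o) for a,b in [(146,448),(287,448),(286,576),(147,576)]]);print(np.round(P,4),P.mean(0))
for i in range(4):
        d=P[(i+1)%4]-P[i];print(round(np.linalg.norm(d),4),round(np.degrees(np.arctan2(d[1],d[0])),1))
```

```text
t 4.17 p [0.5628, -0.1114, 0.1589] F [0.2, -0.1, 1.1] M [0.04, 0.03, 0.0] w 0.085
[[-0.1658, 0.9862, 0.0019], [0.9861, 0.1658, -0.0063], [-0.0065, 0.0008, -1.0]]
[33.9, 48.9, -50.1, 101.8, 47.1, 52.7, 62.2]
[[ 0.5253 -0.1339  0.006 ]
 [ 0.5148 -0.0756  0.006 ]
 [ 0.6034 -0.0589  0.006 ]
 [ 0.6134 -0.1175  0.006 ]] [ 0.56421552 -0.0964668   0.006     ]
0.0593 100.2
0.0902 10.7
0.0595 -80.3
0.0897 -169.4
[[ 0.5568 -0.1069  0.1305]
 [ 0.5538 -0.0895  0.1305]
 [ 0.5713 -0.086   0.1305]
 [ 0.5743 -0.1036  0.1305]] [ 0.56404262 -0.09652174  0.1305    ]
0.0176 99.7
0.0178 11.3
0.0179 -80.3
0.0178 -169.5
```

Run:
```python
from h import *
plan((0.5641,-0.0965,0.103),100.5,6)
```

```text
{"dp": [0.25, 0.06, 0.93], "turn": [0.0, 0.1, -0.2]},
{"dp": [0.25, 0.06, 0.93], "turn": [0.0, 0.1, -0.2]},
{"dp": [0.25, 0.06, 0.93], "turn": [0.0, 0.1, -0.2]},
{"dp": [0.24, 0.06, 0.93], "turn": [0.0, 0.1, -0.2]},
{"dp": [0.24, 0.07, 0.93], "turn": [0.0, 0.1, -0.2]},
{"dp": [0.24, 0.07, 0.93], "turn": [0.0, 0.1, -0.2]},
```

jog_arm(
  series=[
    {"dp": [0.4, 0.1, 0.8], "turn": [0, 0.1, -0.2]},
    {"dp": [0.4, 0.1, 0.9], "turn": [0, 0.1, -0.2]},
    {"dp": [0.4, 0.1, 0.9], "turn": [0, 0.1, -0.2]},
    {"dp": [0.2, 0.1, 0.9], "turn": [0, 0.1, -0.2]},
    {"dp": [0, 0, 0.9], "turn": [0, 0, 0]},
    {"dp": [0, 0, 0.6], "turn": [0, 0, 0]},
    {"dp": [0, 0, 0], "turn": [0, 0, 0]},
  ],
)

```text
t: 4.75
ee_pos: [0.5671, -0.0956, 0.1103]
tool_rot: [[-0.18, 0.984, 0.01], [0.984, 0.18, 0.001], [-0.001, 0.01, -1.0]]
contact_force: [-0.3, -0.6, -0.2]
width: 0.0854
```

Run:
```python
from h import *
o=st()
im=bot.grab_frame("wrist"); cv2.imwrite("pics/w3.png",im[:,:,::-1])
plan((0.5641,-0.0965,0.103),100.5,2)
print(proj("wrist",(0.5641,-0.0965,0.1305),o))
i=im[...,::-1].astype(int); m=(i[...,2]>110)&(i[...,1]<50); m[:, :200]=0;m[:,360:]=0
v,u=np.nonzero(m);print(u.min(),u.max(),v.min(),v.max())
```

```text
t 4.75 p [0.5671, -0.0956, 0.1103] F [-0.3, -0.6, -0.2] M [-0.02, -0.04, -0.02] w 0.0854
[[-0.1798, 0.9837, 0.0096], [0.9837, 0.1798, 0.0006], [-0.0012, 0.0095, -1.0]]
[31.0, 52.5, -47.2, 103.8, 52.0, 47.6, 57.7]
{"dp": [-0.02, -0.17, 0.38], "turn": [0.3, 0.0, -0.1]},
{"dp": [-0.02, -0.17, 0.39], "turn": [0.3, 0.0, -0.1]},
[278.35429775 303.15854041]
255 300 279 318
```

View pics/w3.png

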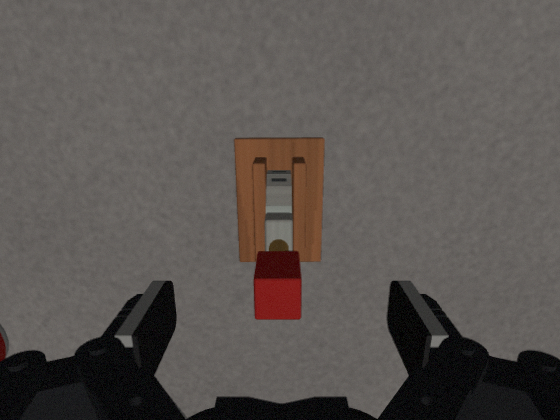

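```bash
cat >> h.py <<'E'
def tooltri(uv,ztool):
    c=bot.calibration("wrist");T=np.array(c["tool_from_camera"])
    d=cv2.undistortPoints(np.array([[uv]],float),np.array(c["K"]),np.array([c["k1"],0,0,0.]))[0,0]
    v=T[:3,:3]@np.array([d[0],-d[1],-1]);p=T[:3,3]
    return p+v*(ztool-p[2])/v[2]
E
python3 - <<'E'
from h import *
o=st()
for z in [-.0182,-.0202,-.0222]: print(tooltri((277.7,298.7),z))
E
```

```text
t 4.8 p [0.5673, -0.0955, 0.1107] F [0.3, 1.0, 0.3] M [0.01, 0.07, 0.05] w 0.0853
[[-0.1798, 0.9837, 0.0099], [0.9837, 0.1798, 0.0006], [-0.0011, 0.0098, -1.0]]
[31.0, 52.5, -47.3, 103.8, 52.0, 47.7, 57.7]
[-0.0006539  -0.00364681 -0.0182    ]
[-0.00063291 -0.00484974 -0.0202    ]
[-0.00061192 -0.00605266 -0.0222    ]
```

jog_arm(
  series=[
    {"dp": [0, -0.2, 0.4], "turn": [0.3, 0, 0]},
    {"dp": [0, -0.2, 0.35], "turn": [0.3, 0, 0]},
    {"dp": [0, 0, 0], "turn": [0, 0, 0]},
    {"dp": [0, 0, 0], "turn": [0, 0, 0]},
  ],
)

```text
t: 5.13
ee_pos: [0.5636, -0.0964, 0.1031]
tool_rot: [[-0.179, 0.984, -0.0], [0.984, 0.179, -0.002], [-0.002, -0.001, -1.0]]
contact_force: [-0.0, -0.0, 0.4]
width: 0.0854
```

Run:
```python
from h import *
o=st()
im=bot.grab_frame("wrist"); cv2.imwrite("pics/w4.png",im[:,:,::-1])
i=im[...,::-1].astype(int); m=(i[...,2]>110)&(i[...,1]<50); m[:, :200]=0;m[:,360:]=0
v,u=np.nonzero(m);print(u.min(),u.max(),v.min(),v.max())
for h in [-.002,0,.002]: print(tooltri(((u.min()+u.max())/2,(v.min()+v.max())/2),o["ee_pos"][2]-.1305+h))
cv2.imwrite("pics/w4k.png",cv2.resize(im[220:420,160:400,::-1],None,fx=3,fy=3,interpolation=cv2.INTER_CUBIC))
```

```text
t 5.13 p [0.5636, -0.0964, 0.1031] F [-0.0, -0.0, 0.4] M [-0.0, -0.02, 0.01] w 0.0854
[[-0.1794, 0.9838, -0.0003], [0.9838, 0.1794, -0.0016], [-0.0016, -0.0005, -1.0]]
[30.8, 53.1, -46.8, 104.0, 52.4, 47.5, 57.3]
254 301 297 338
[-0.00062649 -0.00284519 -0.02944478]
[-0.0006491  -0.00150782 -0.02744478]
[-0.00067171 -0.00017044 -0.02544478]
```

View pics/w4k.png

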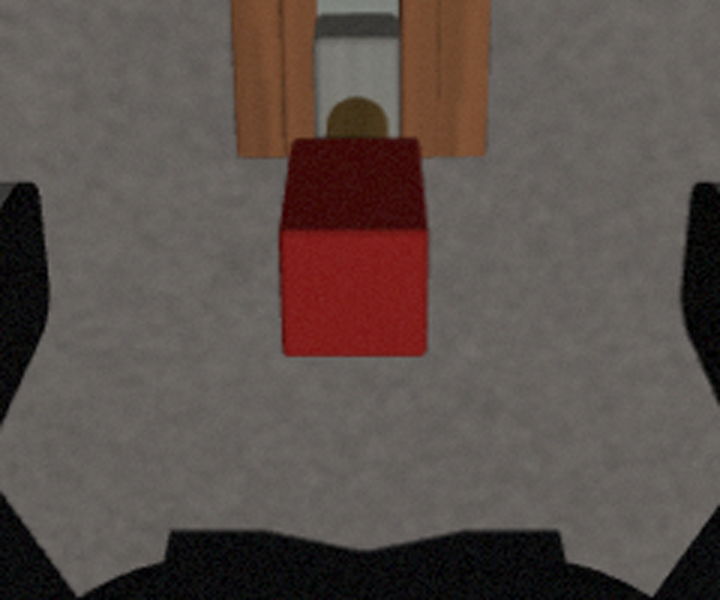

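jog_arm(
  series=[
    {"dp": [-0.06, -0.1, 0], "turn": [0, 0, 0]},
    {"dp": [0, 0, 0], "turn": [0, 0, 0]},
    {"dp": [0, 0, 0], "turn": [0, 0, 0]},
    {"dp": [0, 0, 0], "turn": [0, 0, 0]},
    {"dp": [0, 0, 0], "turn": [0, 0, 0]},
    {"dp": [0, 0, 0], "turn": [0, 0, 0]},
  ],
  grip=1.2,
  force=70,
)

```text
t: 5.68
ee_pos: [0.5633, -0.0976, 0.1041]
tool_rot: [[-0.179, 0.984, 0.002], [0.984, 0.179, -0.002], [-0.002, 0.001, -1.0]]
contact_force: [-0.1, 0.4, 0.3]
width: 0.017
```

Run:
```python
from h import *
o=st()
im=bot.grab_frame("wrist"); cv2.imwrite("pics/w5.png",im[:,:,::-1])
```

```text
t 5.68 p [0.5633, -0.0976, 0.1041] F [-0.1, 0.4, 0.3] M [-0.02, 0.18, 0.02] w 0.017
[[-0.1787, 0.9839, 0.0017], [0.9839, 0.1787, -0.0019], [-0.0021, 0.0014, -1.0]]
[31.0, 52.9, -46.8, 104.1, 52.4, 47.4, 57.3]
```

View pics/w5.png

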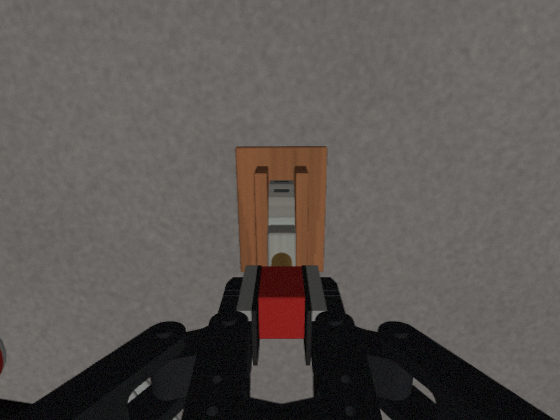

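jog_arm(
  series=[
    {"dp": [0, 0, -0.4], "turn": [0, 0, 0]},
    {"dp": [0, 0, -0.8], "turn": [0, 0, 0]},
    {"dp": [0, 0, -0.8], "turn": [0, 0, 0]},
    {"dp": [0, 0, -0.9], "turn": [0, 0, 0]},
    {"dp": [0, 0, -0.9], "turn": [0, 0, 0]},
    {"dp": [0, 0, -0.9], "turn": [0, 0, 0]},
    {"dp": [0, 0, -0.9], "turn": [0, 0, 0]},
    {"dp": [0, 0, -0.5], "turn": [0, 0, 0]},
    {"dp": [0, 0, -0.2], "turn": [0, 0, 0]},
    {"dp": [0, 0, 0], "turn": [0, 0, 0]},
  ],
)

```text
t: 6.57
ee_pos: [0.5616, -0.0979, 0.1733]
tool_rot: [[-0.179, 0.984, -0.001], [0.984, 0.179, -0.002], [-0.002, -0.002, -1.0]]
contact_force: [0.7, -0.1, -3.9]
width: 0.0166
```

Run:
```python
from h import *
o=st()
for n in ["wrist","side","top"]:
    im=bot.grab_frame(n); cv2.imwrite(f"pics/{n}6.png",im[:,:,::-1])
im=cv2.imread("pics/side6.png");cv2.imwrite("pics/s6k.png",cv2.resize(im[100:340,190:390],None,fx=3,fy=2.5,interpolation=cv2.INTER_CUBIC))
```

```text
t 6.57 p [0.5616, -0.0979, 0.1733] F [0.7, -0.1, -3.9] M [0.05, -0.07, 0.01] w 0.0166
[[-0.179, 0.9838, -0.0013], [0.9838, 0.179, -0.0025], [-0.0022, -0.0017, -1.0]]
[33.3, 47.8, -51.3, 101.5, 45.7, 54.1, 62.7]
```

View pics/wrist6.png

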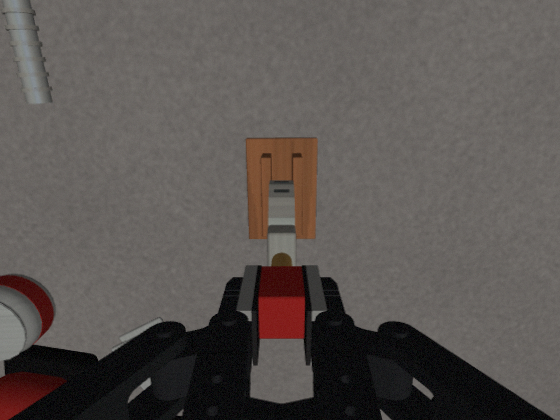

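View pics/s6k.png

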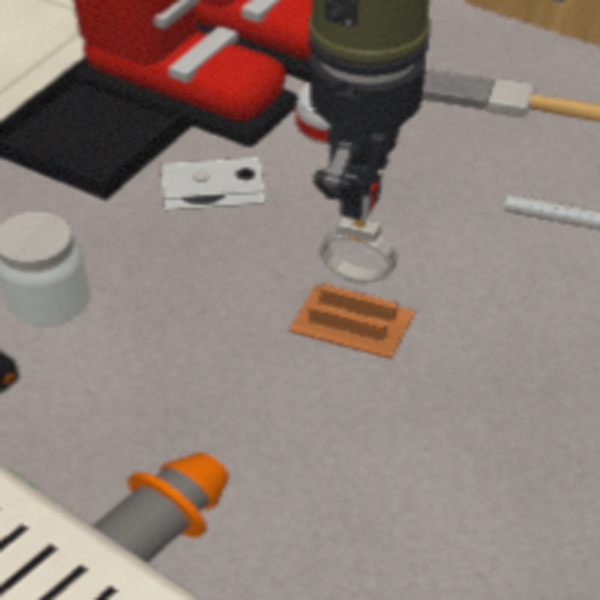

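Run:
```python
from h import *
plan((0.5274,0.082,0.17),83,10)
```

```text
{"dp": [1.83, -0.01, 0.02], "turn": [-0.0, 0.0, 1.7]},
{"dp": [1.83, -0.06, 0.02], "turn": [-0.0, 0.0, 1.7]},
{"dp": [1.83, -0.12, 0.02], "turn": [-0.0, 0.0, 1.7]},
{"dp": [1.82, -0.17, 0.02], "turn": [-0.0, 0.0, 1.7]},
{"dp": [1.82, -0.23, 0.02], "turn": [-0.0, 0.0, 1.7]},
{"dp": [1.81, -0.28, 0.02], "turn": [-0.0, 0.0, 1.7]},
{"dp": [1.8, -0.34, 0.02], "turn": [-0.0, 0.0, 1.7]},
{"dp": [1.79, -0.39, 0.02], "turn": [-0.0, 0.0, 1.7]},
{"dp": [1.78, -0.45, 0.02], "turn": [-0.0, 0.0, 1.7]},
{"dp": [1.76, -0.5, 0.02], "turn": [-0.0, 0.0, 1.7]},
```

jog_arm(
  series=[
    {"dp": [1, 0, 0], "turn": [0, 0, 1.7]},
    {"dp": [1.8, 0, 0], "turn": [0, 0, 1.7]},
    {"dp": [2, -0.1, 0], "turn": [0, 0, 1.7]},
    {"dp": [2, -0.2, 0], "turn": [0, 0, 1.7]},
    {"dp": [2, -0.2, 0], "turn": [0, 0, 1.7]},
    {"dp": [2, -0.3, 0], "turn": [0, 0, 1.7]},
    {"dp": [2, -0.3, 0], "turn": [0, 0, 1.7]},
    {"dp": [2, -0.4, 0], "turn": [0, 0, 1.7]},
    {"dp": [1.2, -0.4, 0], "turn": [0, 0, 1.7]},
    {"dp": [0.8, -0.4, 0], "turn": [0, 0, 1.7]},
    {"dp": [0, 0, 0], "turn": [0, 0, 0]},
    {"dp": [0, 0, 0], "turn": [0, 0, 0]},
  ],
)

```text
t: 7.72
ee_pos: [0.5256, 0.0747, 0.1642]
tool_rot: [[0.133, 0.991, -0.016], [0.991, -0.133, -0.004], [-0.006, -0.016, -1.0]]
contact_force: [-0.4, -0.2, -3.5]
width: 0.0169
```

Run:
```python
from h import *
o=st()
im=bot.grab_frame("wrist"); cv2.imwrite("pics/w7.png",im[:,:,::-1])
print(proj("wrist",(.539,.1765,.1),o)); o=st()
```

```text
t 7.72 p [0.5256, 0.0747, 0.1642] F [-0.4, -0.2, -3.5] M [-0.05, -0.04, 0.03] w 0.0169
[[0.1331, 0.991, -0.0162], [0.9911, -0.1331, -0.0035], [-0.0057, -0.0156, -0.9999]]
[13.2, 44.5, -45.2, 107.9, 42.5, 47.2, 27.4]
[452.11906834 232.73541215]
t 7.77 p [0.5256, 0.0748, 0.1642] F [-0.0, -0.1, -3.4] M [0.05, -0.08, -0.05] w 0.0167
[[0.1334, 0.9909, -0.0163], [0.991, -0.1335, -0.0029], [-0.005, -0.0158, -0.9999]]
[13.2, 44.5, -45.3, 107.9, 42.5, 47.2, 27.4]
```

View pics/w7.png

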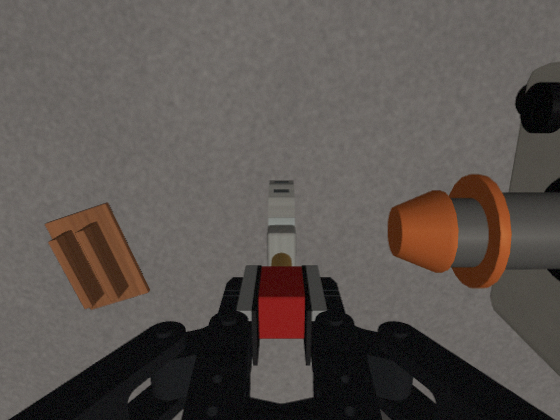

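```bash
cat > fitw.py <<'E'
from fit import *
def fitw(im,obs,p0,pt,ptS=None,free_z=True,verbose=True):
    """fit seat x,y,yaw,(z) to wrist image orange barb"""
    o=orange(np.ascontiguousarray(im)); m=component(o,pt); v,u=np.nonzero(m)
    roi=(u.min()-6,v.min()-6,u.max()+7,v.max()+7)
    M=m[roi[1]:roi[3],roi[0]:roi[2]].astype(float)
    def cost(p):
        par=[p0[0]+p[0]/1e3,p0[1]+p[1]/1e3,np.radians(p0[2]+p[2])]
        return np.abs(model("wrist",par,roi,z=0.1+(p[3]/1e3 if free_z else 0),obs=obs)-M).sum()
    n=4 if free_z else 3
    r=minimize(cost,np.zeros(n),method="Nelder-Mead",options=dict(initial_simplex=np.vstack([np.zeros(n),np.diag([4,4,5,4][:n])]),xatol=.02,fatol=.1,maxiter=600))
    r=minimize(cost,r.x,method="Nelder-Mead",options=dict(initial_simplex=np.vstack([r.x,r.x+np.diag([2,2,3,2][:n])]),xatol=.02,fatol=.1,maxiter=600))
    if verbose: print("area",m.sum(),"cost",round(r.fun,1),"d",np.round(r.x,2),"seat",np.round([p0[0]+r.x[0]/1e3,p0[1]+r.x[1]/1e3,0.1+(r.x[3]/1e3 if free_z else 0)],4),"yaw",round(p0[2]+r.x[2],2))
    return r
E
python3 - <<'E'
from fitw import *
o=bot.observe()
im=cv2.imread("pics/w7.png")[:,:,::-1]
fitw(im,o,(.539,.1765,83),(425,232))
fitw(im,o,(.539,.1765,83),(425,232),free_z=False)
k=cv2.imread("pics/w7.png")[160:350,220:350]; cv2.imwrite("pics/w7k.png",cv2.resize(k,None,fx=4,fy=3.1))
k=cv2.imread("pics/w7.png")[160:300,370:530]; cv2.imwrite("pics/w7s.png",cv2.resize(k,None,fx=4,fy=4))
E
```

```text
area 3689 cost 399.2 d [  9.54   9.74  -2.04 -20.43] seat [0.5485 0.1862 0.0796] yaw 80.96
area 3689 cost 808.6 d [-1.49  0.58  0.37] seat [0.5375 0.1771 0.1   ] yaw 83.37
```

View pics/w7k.png

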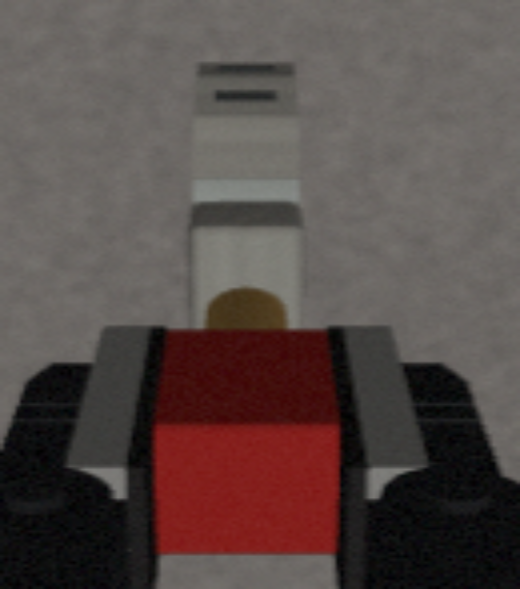

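View pics/w7s.png

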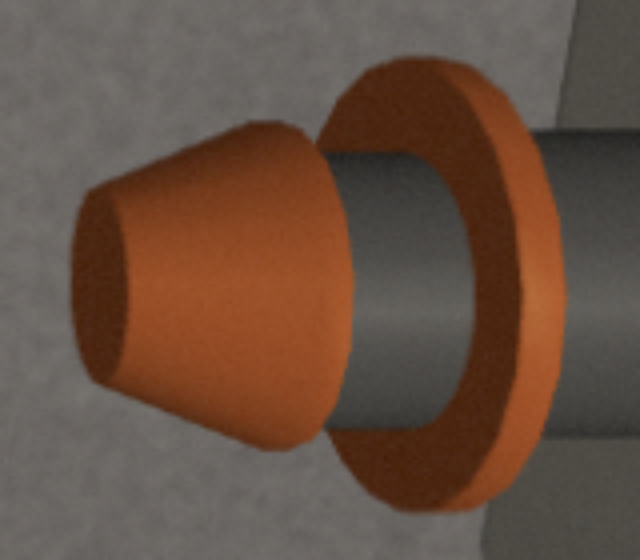

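```bash
cat > fitw.py <<'E'
from fit import *
def orange2(im):
    h=cv2.cvtColor(np.ascontiguousarray(im),cv2.COLOR_RGB2HSV); return ((h[...,0]<22)&(h[...,1]>125)&(h[...,2]>35))
def model2(par,z,t,roi,obs):
    o=np.array([par[0],par[1],z]); ax=np.array([np.cos(par[2]),np.sin(par[2]),0]); n="wrist"
    m=hull(n,np.vstack([circ(o,ax,8.5e-3,.034),circ(o,ax,8.5e-3+t,.034)]),roi,obs)
    m[hull(n,np.vstack([circ(o,ax,-8.5e-3,.023),circ(o,ax,8.5e-3,.023)]),roi,obs)>0]=0
    b=hull(n,np.vstack([circ(o,ax,-35.5e-3,.015),circ(o,ax,-12.5e-3,.0245),circ(o,ax,-8.5e-3,.0245)]),roi,obs)
    return cv2.resize(np.maximum(m,b),None,fx=1/S,fy=1/S,interpolation=cv2.INTER_AREA)/255.
def fitw(im,obs,p0,roi,mode="xyzw",save=None):
    m=orange2(im); M=m[roi[1]:roi[3],roi[0]:roi[2]].astype(float)
    free_z="z" in mode
    def gen(p): return model2([p0[0]+p[0]/1e3,p0[1]+p[1]/1e3,np.radians(p0[2]+p[2])],0.1+(p[4]/1e3 if free_z else 0),(6+p[3])/1e3,roi,obs)
    cost=lambda p: np.abs(gen(p)-M).sum()
    n=5 if free_z else 4; x=np.zeros(n)
    for k in (5,2.5,1.5):
        r=minimize(cost,x,method="Nelder-Mead",options=dict(initial_simplex=np.vstack([x,x+np.eye(n)*k]),xatol=.02,fatol=.1,maxiter=600)); x=r.x
    print("area",M.sum(),"cost",round(r.fun,1),"seat",np.round([p0[0]+x[0]/1e3,p0[1]+x[1]/1e3,0.1+(x[4]/1e3 if free_z else 0)],4),"yaw",round(p0[2]+x[2],2),"t",round(6+x[3],2))
    if save:
        g=gen(x); cv2.imwrite(save,cv2.resize(np.dstack([M*255,g*255,M*0]).astype(np.uint8),None,fx=4,fy=4,interpolation=cv2.INTER_NEAREST))
    return x
E
python3 - <<'E'
from fitw import *
o=bot.observe()
im=cv2.imread("pics/w7.png")[:,:,::-1]
roi=(375,165,525,300)
fitw(im,o,(.539,.1765,83),roi,save="pics/fit7.png")
fitw(im,o,(.539,.1765,83),roi,mode="xyw")
E
```

```text
area 8008.0 cost 383.7 seat [0.5395 0.179  0.0959] yaw 82.68 t 6.09Traceback (most recent call last):
  File "<stdin>", line 6, in <module>
  File "fitw.py", line 17, in fitw
    r=minimize(cost,x,method="Nelder-Mead",options=dict(initial_simplex=np.vstack([x,x+np.eye(n)*k]),xatol=.02,fatol=.1,maxiter=600)); x=r.x
    res = _minimize_neldermead(fun, x0, args, callback, bounds=bounds,
                               **options)
    fsim[j] = func(sim[j])
              ~~~~^^^^^^^^
    fx = function(np.copy(x), *(wrapper_args + args))
  File "fitw.py", line 14, in <lambda>
    cost=lambda p: np.abs(gen(p)-M).sum()
                          ~~~^^^
  File "fitw.py", line 13, in gen
    def gen(p): return model2([p0[0]+p[0]/1e3,p0[1]+p[1]/1e3,np.radians(p0[2]+p[2])],0.1+(p[4]/1e3 if free_z else 0),(6+p[3])/1e3,roi,obs)
                       ~~~~~~^^^^^^^^^^^^^^^^^^^^^^^^^^^^^^^^^^^^^^^^^^^^^^^^^^^^^^^^^^^^^^^^^^^^^^^^^^^^^^^^^^^^^^^^^^^^^^^^^^^^^^^^^^^^^
  File "fitw.py", line 8, in model2
    b=hull(n,np.vstack([circ(o,ax,-35.5e-3,.015),circ(o,ax,-12.5e-3,.0245),circ(o,ax,-8.5e-3,.0245)]),roi,obs)
  File "fit.py", line 13, in hull
    q=projN(n,P,obs); h=cv2.convexHull(q.astype(np.float32))[:,0]
  File "fit.py", line 8, in projN
    c,R,p=campose(n,obs); q=(P-p)@R; q=q*[1,-1,-1]
          ~~~~~~~^^^^^^^
  File "h.py", line 5, in campose
    c=bot.calibration(n)
ValueError: time passes only in moves, steps and waits
```

View pics/fit7.png

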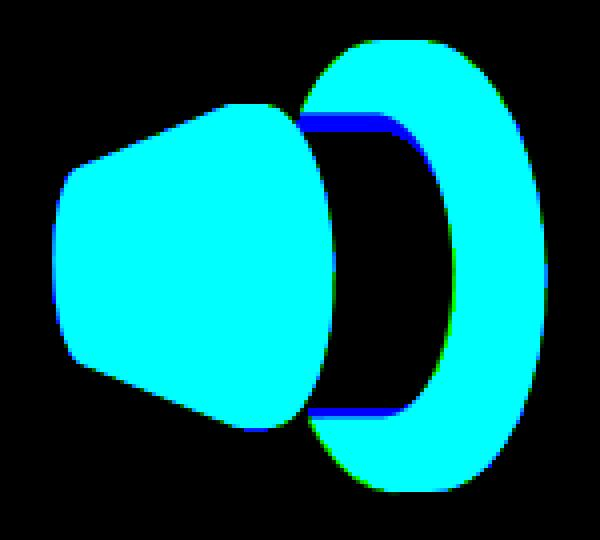

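```bash
python3 - <<'E'
import re
s=open("h.py").read()
s=s.replace('''def campose(n,obs=None):
    c=bot.calibration(n)''','''import pickle,os
if not os.path.exists("cal.pkl"): pickle.dump({n:bot.calibration(n) for n in ["side","top","wrist"]},open("cal.pkl","wb"))
CAL=pickle.load(open("cal.pkl","rb"))
def campose(n,obs=None):
    c=CAL[n]''').replace('c=bot.calibration("wrist");','c=CAL["wrist"];')
open("h.py","w").write(s)
s=open("fitw.py").read()
s=s.replace("def model2(par,z,t,roi,obs):","def model2(par,z,t,roi,obs,rc=.0215):").replace(".023)",  "rc)")
s=s.replace('(6+p[3])/1e3,roi,obs)','(6+p[3])/1e3,roi,obs,.0215+(p[5]/1e3 if free_z else 0))').replace("n=5 if","n=6 if").replace('maxiter=600','maxiter=900').replace('round(6+x[3],2))','np.round(x[3:],2))')
open("fitw.py","w").write(s)
E
timeout 300 python3 - <<'E'
from fitw import *
o=bot.observe()
im=cv2.imread("pics/w7.png")[:,:,::-1]
roi=(375,165,525,300)
fitw(im,o,(.539,.1775,83),roi,save="pics/fit7.png")
fitw(im,o,(.539,.1765,83),roi,mode="xyw")
E
```

```text
area 8008.0 cost 341.0 seat [0.5393 0.1789 0.0965] yaw 82.7 t [-0.21 -3.47  0.05]
area 8008.0 cost 421.0 seat [0.5379 0.1777 0.1   ] yaw 83.03 t [-1.17]
```

View pics/fit7.png

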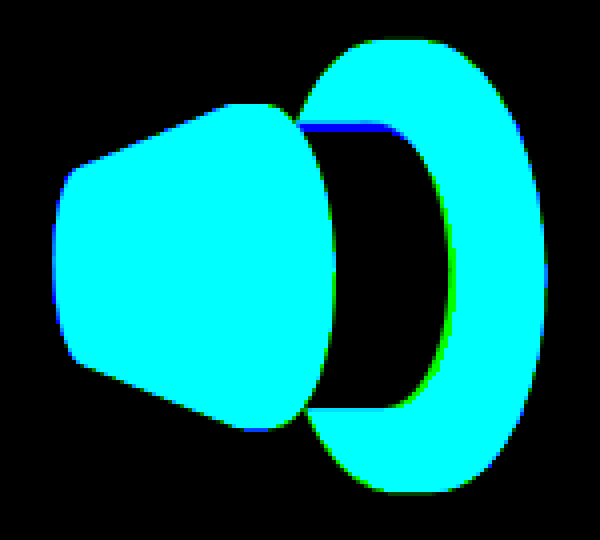

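Run:
```python
from h import *
for dz in (-.003,-.0015,0,.0015,.003):
    a=tooltri((281.8,296),-.0269+dz)[1]-(-.009); b=tooltri((281.8,338.4),-.0269+dz)[1]-.009
    h=tooltri((281.6,232.6),.0211+dz)[1]+.015
    h2=tooltri((281.6,225.5),.0211+.012+dz)[1]
    print(dz,np.round([a*1e3,b*1e3,h*1e3,h2*1e3],2), tooltri((281.8,317),-.0269+dz)[0],tooltri((281.6,232),.0211+dz)[0])
```

```text
-0.003 [ -2.95  -3.67  -1.87 -16.03] 0.0010756204293770472 0.0010568393547197347
-0.0015 [ -2.06  -2.55  -1.3  -15.49] 0.0010790847209834655 0.0010590875282785474
0 [ -1.17  -1.43  -0.72 -14.94] 0.001082549012589884 0.00106133570183736
0.0015 [ -0.29  -0.31  -0.15 -14.4 ] 0.0010860133041963025 0.0010635838753961728
0.003 [  0.6    0.81   0.43 -13.86] 0.001089477595802721 0.0010658320489549855
```

```bash
cat > band.py <<'E'
from fit import *
from scipy.optimize import least_squares
I=dict(tool_rot=np.eye(3),ee_pos=np.zeros(3))
def bandrows(b,kd=.079):
    by,bz=b; pr=lambda X: proj("wrist",X,I)[1]
    ring=projN("wrist",np.array([[xx,by+.0295*np.cos(a),bz+.0295*np.sin(a)] for a in np.linspace(0,2*np.pi,180) for xx in (-.007,.007)]),I)[:,1].min()
    return np.array([pr((0,by-.009,bz-kd-.013)),pr((0,by+.009,bz-kd-.013)),pr((0,by-.015,bz-kd+.035)),ring])
def fitband(rows,kd=.079):
    r=least_squares(lambda b:bandrows(b,kd)-rows,[0,.066]); print("band by,bz",np.round(r.x*1e3,2),"res px",np.round(r.fun,1)); return r.x
E
python3 - <<'E'
from band import *
print(CAL["wrist"])
fitband(np.array([296,338.4,232.6,180.]))
o=bot.observe();R=np.array(o["tool_rot"]);p=np.array(o["ee_pos"])
for s,y in (((.5393,.1789,.0965),82.7),((.5379,.1777,.1),83.03)):
    a=R.T@[np.cos(np.radians(y)),np.sin(np.radians(y)),0]; q=R.T@(np.array(s)-p)
    print("axis in tool",np.round(a,4),"seat",np.round(q*1e3,1), "axis at tool x=0:",np.round((q-a*q[0]/a[0])*1e3,2),"yaw diff",np.degrees(np.arctan2(a[1],a[0])))
E
```

```text
{'K': array([[369.07773261,   0.        , 281.19527495],
       [  0.        , 369.07773261, 212.66189146],
       [  0.        ,   0.        ,   1.        ]]), 'k1': -0.01816572312111206, 'tool_from_camera': array([[ 9.99999933e-01, -2.19397972e-04, -2.94074732e-04,
         8.17183643e-04],
       [-2.99117784e-04, -9.51660777e-01, -3.07150902e-01,
        -7.81878129e-02],
       [-2.12471103e-04,  3.07150970e-01, -9.51660778e-01,
        -1.41800274e-01],
       [ 0.00000000e+00,  0.00000000e+00,  0.00000000e+00,
         1.00000000e+00]])}
band by,bz [-0.33 66.52] res px [ 0.   0.1 -0.3  0.3]
axis in tool [ 1.     -0.0065 -0.0049] seat [105.3   0.8  67.2] axis at tool x=0: [ 0.    1.44 67.69] yaw diff -0.37270739123389524
axis in tool [ 0.9999 -0.0123 -0.0048] seat [104.   -0.5  63.7] axis at tool x=0: [ 0.    0.75 64.2 ] yaw diff -0.7026698258438089
```

Run:
```python
from plant import bot
import numpy as np
for i in range(4):
    c=bot.calibration("wrist"); print(np.round(c["tool_from_camera"][:3,3]*1e3,2),np.round(c["tool_from_camera"][2,1],5), end=" ")
    c=bot.calibration("top"); print(np.round(np.array(c["xyz"])*1e3,2))
```

```text
[   0.82  -78.19 -141.8 ] 0.30715 [ 401.66  -45.38 1051.9 ]
[   0.82  -78.19 -141.8 ] 0.30715 [ 401.66  -45.38 1051.9 ]
[   0.82  -78.19 -141.8 ] 0.30715 [ 401.66  -45.38 1051.9 ]
[   0.82  -78.19 -141.8 ] 0.30715 [ 401.66  -45.38 1051.9 ]
```

jog_arm(
  series=[
    {"dp": [0.4, 0, 0], "turn": [-0.3, 0.1, -0.1]},
    {"dp": [0.8, 0, 0], "turn": [-0.3, 0.1, -0.1]},
    {"dp": [0.8, 0.04, 0], "turn": [-0.3, 0.1, -0.2]},
    {"dp": [0.8, 0.03, 0], "turn": [0, 0, 0]},
    {"dp": [0.8, 0, 0], "turn": [0, 0, 0]},
    {"dp": [0.6, 0, 0], "turn": [0, 0, 0]},
    {"dp": [0.2, 0, 0], "turn": [0, 0, 0]},
    {"dp": [0, 0, 0], "turn": [0, 0, 0]},
    {"dp": [0, 0, 0], "turn": [0, 0, 0]},
  ],
)

```text
t: 8.52
ee_pos: [0.5337, 0.1201, 0.1632]
tool_rot: [[0.129, 0.992, 0.001], [0.992, -0.129, -0.0], [-0.0, 0.001, -1.0]]
contact_force: [0.3, 0.5, -3.1]
width: 0.0168
```

```bash
rm cal.pkl
python3 - <<'E'
from h import *
o=st()
im=bot.grab_frame("wrist"); cv2.imwrite("pics/w8.png",im[:,:,::-1])
pickle.dump(o,open("o8.pkl","wb"))
print(CAL["wrist"]["tool_from_camera"][:3,3]*1e3)
cv2.imwrite("pics/w8k.png",cv2.resize(im[150:350,230:330,::-1],None,fx=6,fy=3,interpolation=cv2.INTER_CUBIC))
E
```

```text
t 8.52 p [0.5337, 0.1201, 0.1632] F [0.3, 0.5, -3.1] M [0.02, 0.03, 0.04] w 0.0168
[[0.1287, 0.9917, 0.001], [0.9917, -0.1287, -0.0003], [-0.0001, 0.001, -1.0]]
[8.2, 45.1, -44.7, 106.2, 42.9, 47.1, 23.6]
[   0.81121108  -78.19752294 -141.78902078]
```

View pics/w8.png

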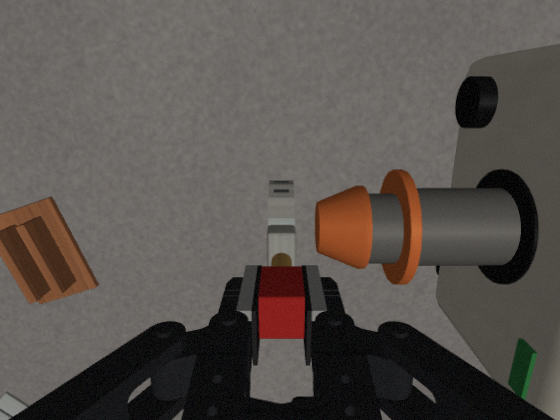

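View pics/w8k.png

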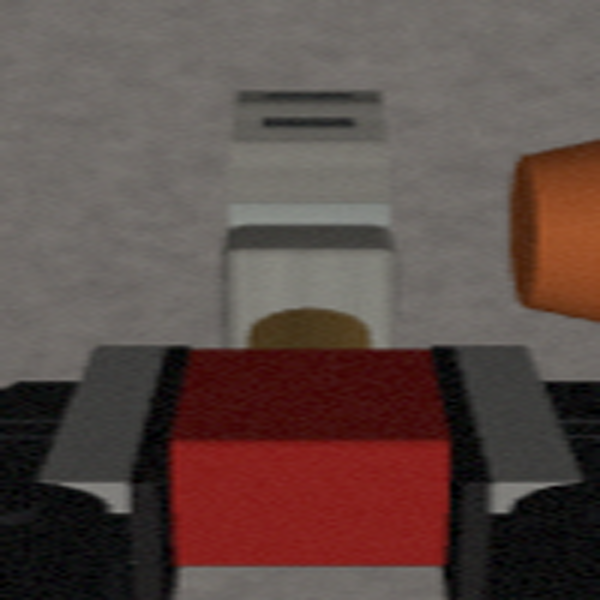

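```bash
timeout 400 python3 - <<'E'
from fitw import *
from band import *
o=pickle.load(open("o8.pkl","rb"))
im=cv2.imread("pics/w8.png")[:,:,::-1]
roi=(308,160,430,292)
b=fitband(np.array([296.3,338.3,232.4,180.]))
R=np.array(o["tool_rot"]);p=np.array(o["ee_pos"])
for mode in ("xyzw","xyw"):
    x=fitw(im,o,(.539,.1775,83),roi,mode=mode,save=f"pics/fit8{mode}.png")
    s=np.array([.539+x[0]/1e3,.1775+x[1]/1e3,.1+(x[4]/1e3 if len(x)>4 else 0)]);y=83+x[2]
    a=R.T@[np.cos(np.radians(y)),np.sin(np.radians(y)),0]; q=R.T@(np.array(s)-p)
    print("axis in tool",np.round(a,4),"seat",np.round(q*1e3,1), "axis at tool x=0:",np.round((q-a*q[0]/a[0])*1e3,2),"yaw diff",np.degrees(np.arctan2(a[1],a[0])))
E
```

```text
band by,bz [-0.39 66.44] res px [-0.3  0.2 -0.1  0.2]
area 6452.0 cost 274.4 seat [0.5386 0.1778 0.0981] yaw 82.96 t [-0.52 -1.93  0.06]
axis in tool [ 1.0e+00 -6.2e-03 -2.0e-04] seat [57.9 -2.7 65.1] axis at tool x=0: [ 0.   -2.37 65.1 ] yaw diff -0.3554169265665797
area 6452.0 cost 312.6 seat [0.5378 0.1775 0.1   ] yaw 83.04 t [-0.85]
axis in tool [ 1.0e+00 -7.6e-03 -2.0e-04] seat [57.4 -3.4 63.2] axis at tool x=0: [ 0.   -2.95 63.17] yaw diff -0.4366454500130087
```

View pics/fit8xyzw.png

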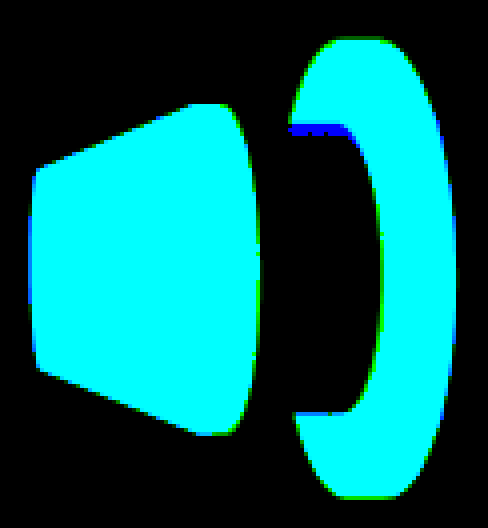

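jog_arm(
  series=[
    {"dp": [0.2, -0.1, -0.08], "turn": [0, 0, -0.2]},
    {"dp": [0.4, -0.1, -0.07], "turn": [0, 0, -0.2]},
    {"dp": [0.5, 0, 0], "turn": [0, 0, 0]},
    {"dp": [0.5, 0, 0], "turn": [0, 0, 0]},
    {"dp": [0.4, 0, 0], "turn": [0, 0, 0]},
    {"dp": [0.2, 0, 0], "turn": [0, 0, 0]},
    {"dp": [0, 0, 0], "turn": [0, 0, 0]},
    {"dp": [0, 0, 0], "turn": [0, 0, 0]},
  ],
)

```text
t: 9.23
ee_pos: [0.5345, 0.1433, 0.1647]
tool_rot: [[0.123, 0.992, 0.001], [0.992, -0.123, -0.001], [-0.001, 0.001, -1.0]]
contact_force: [0.2, -0.0, -3.7]
width: 0.0165
```

```bash
rm cal.pkl
cat > look.py <<'E'
import sys
from fitw import *
from band import *
k=sys.argv[1]; roi=tuple(map(int,sys.argv[2].split(",")))
o=st(); im=bot.grab_frame("wrist"); cv2.imwrite(f"pics/w{k}.png",im[:,:,::-1]); pickle.dump(o,open(f"o{k}.pkl","wb"))
if len(sys.argv)>3:
    b=[-.4e-3,66.4e-3]
    R=np.array(o["tool_rot"]);p=np.array(o["ee_pos"])
    for mode in ("xyzw","xyw"):
        x=fitw(im,o,(.539,.1775,83),roi,mode=mode,save=f"pics/fit{k}{mode}.png")
        s=np.array([.539+x[0]/1e3,.1775+x[1]/1e3,.1+(x[4]/1e3 if len(x)>4 else 0)]);y=83+x[2]
        a=R.T@[np.cos(np.radians(y)),np.sin(np.radians(y)),0]; q=R.T@(np.array(s)-p)
        print("axis in tool",np.round(a,4),"seat",np.round(q*1e3,1), "axis at tool x=0:",np.round((q-a*q[0]/a[0])*1e3,2),"yaw diff",np.degrees(np.arctan2(a[1],a[0])))
E
python3 look.py 9 0,0,1,1
```

```text
t 9.23 p [0.5345, 0.1433, 0.1647] F [0.2, -0.0, -3.7] M [-0.03, -0.02, 0.03] w 0.0165
[[0.1225, 0.9925, 0.0007], [0.9925, -0.1225, -0.0011], [-0.001, 0.0008, -1.0]]
[5.7, 45.4, -44.7, 105.0, 42.5, 47.9, 22.3]
```

View pics/w9.png

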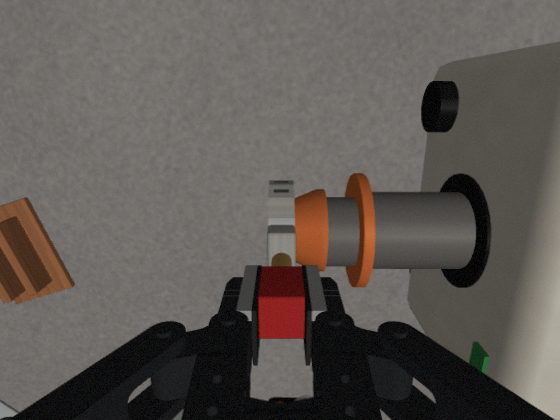

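```bash
cat > look2.py <<'E'
import sys
from fitw import *
k=sys.argv[1]; roi=tuple(map(int,sys.argv[2].split(",")))
o=pickle.load(open(f"o{k}.pkl","rb")); im=cv2.imread(f"pics/w{k}.png")[:,:,::-1]
R=np.array(o["tool_rot"]);p=np.array(o["ee_pos"])
for mode in ("xyzw","xyw"):
        x=fitw(im,o,(.539,.1775,83),roi,mode=mode,save=f"pics/fit{k}{mode}.png")
        s=np.array([.539+x[0]/1e3,.1775+x[1]/1e3,.1+(x[4]/1e3 if len(x)>4 else 0)]);y=83+x[2]
        a=R.T@[np.cos(np.radians(y)),np.sin(np.radians(y)),0]; q=R.T@(np.array(s)-p)
        print("axis in tool",np.round(a,4),"seat",np.round(q*1e3,1), "axis at tool x=0:",np.round((q-a*q[0]/a[0])*1e3,2),"yaw diff",np.degrees(np.arctan2(a[1],a[0])))
E
timeout 300 python3 look2.py 9 300,165,382,295
```

```text
area 4224.0 cost 307.4 seat [0.5389 0.1779 0.0971] yaw 83.13 t [-0.41 -2.89  0.03]
axis in tool [ 1.    -0.003 -0.001] seat [34.9  0.1 67.6] axis at tool x=0: [ 0.    0.24 67.61] yaw diff -0.17124716581484967
area 4224.0 cost 347.4 seat [0.5378 0.1775 0.1   ] yaw 83.15 t [-0.7]
axis in tool [ 1.     -0.0033 -0.001 ] seat [34.4 -0.9 64.7] axis at tool x=0: [ 0.   -0.78 64.72] yaw diff -0.18650012800230403
```

View pics/fit9xyzw.png

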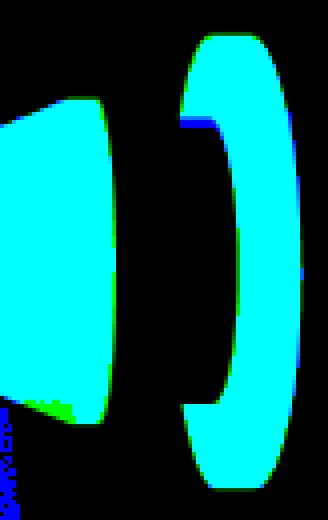

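jog_arm(
  series=[
    {"dp": [0.3, 0.05, 0], "turn": [0, 0, -0.1]},
    {"dp": [0.3, 0, 0], "turn": [0, 0, 0]},
    {"dp": [0.3, 0, 0], "turn": [0, 0, 0]},
    {"dp": [0.3, 0, 0], "turn": [0, 0, 0]},
    {"dp": [0.2, 0, 0], "turn": [0, 0, 0]},
    {"dp": [0.1, 0, 0], "turn": [0, 0, 0]},
    {"dp": [0, 0, 0], "turn": [0, 0, 0]},
  ],
)

```text
t: 9.87
ee_pos: [0.537, 0.1592, 0.1645]
tool_rot: [[0.121, 0.993, 0.0], [0.993, -0.121, -0.001], [-0.001, 0.001, -1.0]]
contact_force: [0.1, 0.1, -3.7]
width: 0.0166
```

```bash
python3 look.py 10 0,0,1,1; timeout 300 python3 look2.py 10 305,165,370,295
```

```text
t 9.87 p [0.537, 0.1592, 0.1645] F [0.1, 0.1, -3.7] M [0.02, -0.0, 0.02] w 0.0166
[[0.1215, 0.9926, 0.0003], [0.9926, -0.1215, -0.0014], [-0.0014, 0.0005, -1.0]]
[4.0, 45.8, -44.6, 103.8, 42.3, 48.6, 21.5]
area 1680.0 cost 145.9 seat [0.541  0.1789 0.0894] yaw 83.7 t [ -0.23 -10.58  -1.48]
axis in tool [ 0.9999 -0.0118 -0.0014] seat [20.1  1.5 75.1] axis at tool x=0: [ 0.    1.73 75.11] yaw diff -0.674907947926361
area 1680.0 cost 208.1 seat [0.5383 0.1775 0.1   ] yaw 83.16 t [-0.55]
axis in tool [ 1.     -0.0024 -0.0014] seat [18.5 -0.9 64.5] axis at tool x=0: [ 0.   -0.9  64.53] yaw diff -0.13470752748267634
```

View pics/w10.png

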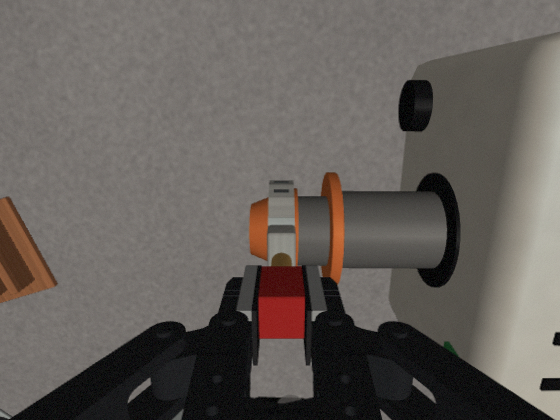

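jog_arm(
  series=[
    {"dp": [0.2, 0, 0], "turn": [0, 0, 0]},
    {"dp": [0.2, 0, 0], "turn": [0, 0, 0]},
    {"dp": [0.2, 0, 0], "turn": [0, 0, 0]},
    {"dp": [0.2, 0, 0], "turn": [0, 0, 0]},
  ],
)

```text
t: 10.25
ee_pos: [0.538, 0.1664, 0.1643]
tool_rot: [[0.123, 0.992, -0.0], [0.992, -0.123, -0.003], [-0.003, 0.0, -1.0]]
contact_force: [0.0, 0.1, -3.8]
width: 0.0164
```

```bash
python3 look.py 11 0,0,1,1
```

```text
t 10.25 p [0.538, 0.1664, 0.1643] F [0.0, 0.1, -3.8] M [0.02, 0.01, -0.04] w 0.0164
[[0.1228, 0.9924, -0.0002], [0.9924, -0.1228, -0.0029], [-0.0029, 0.0002, -1.0]]
[3.2, 46.0, -44.5, 103.3, 42.2, 49.0, 21.0]
```

jog_arm(
  series=[
    {"dp": [0.2, 0, 0], "turn": [0, 0.1, 0]},
    {"dp": [0.2, 0, 0], "turn": [0, 0.1, 0]},
    {"dp": [0.15, 0, 0], "turn": [0, 0, 0]},
    {"dp": [0.1, 0, 0], "turn": [0, 0, 0]},
    {"dp": [0, 0, 0], "turn": [0, 0, 0]},
    {"dp": [0, 0, 0], "turn": [0, 0, 0]},
  ],
)

```text
t: 10.8
ee_pos: [0.5389, 0.1747, 0.1644]
tool_rot: [[0.122, 0.993, 0.001], [0.993, -0.122, 0.002], [0.002, 0.0, -1.0]]
contact_force: [0.7, -0.5, -3.9]
width: 0.017
```

```bash
python3 look.py 12 0,0,1,1
python3 - <<'E'
import cv2
im=cv2.imread("pics/w12.png");cv2.imwrite("pics/w12k.png",cv2.resize(im[155:300,220:370],None,fx=5,fy=4,interpolation=cv2.INTER_CUBIC))
E
```

```text
t 10.8 p [0.5389, 0.1747, 0.1644] F [0.7, -0.5, -3.9] M [-0.03, -0.02, -0.01] w 0.017
[[0.1217, 0.9926, 0.0005], [0.9926, -0.1217, 0.002], [0.0021, 0.0003, -1.0]]
[2.6, 46.2, -44.6, 102.8, 42.0, 49.0, 20.7]
```

View pics/w12k.png

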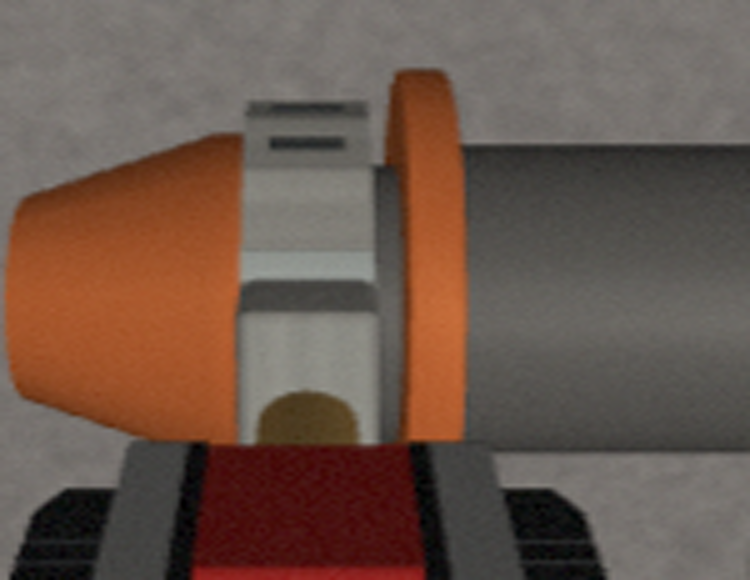

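jog_arm(
  series=[
    {"dp": [0.1, 0, 0.1], "turn": [0, -0.1, 0]},
    {"dp": [0, 0, 0.1], "turn": [0, 0, 0]},
    {"dp": [0, 0, 0.05], "turn": [0, 0, 0]},
    {"dp": [0, 0, 0], "turn": [0, 0, 0]},
  ],
)

```text
t: 11.18
ee_pos: [0.5391, 0.1755, 0.1622]
tool_rot: [[0.122, 0.993, 0.001], [0.993, -0.122, -0.0], [-0.0, 0.001, -1.0]]
contact_force: [-0.7, -0.0, -1.5]
width: 0.0168
```

```bash
python3 look.py 13 0,0,1,1
```

```text
t 11.18 p [0.5391, 0.1755, 0.1622] F [-0.7, -0.0, -1.5] M [-0.08, 0.1, 0.0] w 0.0168
[[0.1222, 0.9925, 0.0008], [0.9925, -0.1222, -0.0003], [-0.0002, 0.0008, -1.0]]
[2.3, 46.3, -44.4, 102.8, 42.3, 48.9, 20.4]
```

jog_arm(
  series=[
    {"dp": [0, 0, 0.02], "turn": [0, 0, 4]},
    {"dp": [0, 0, 0], "turn": [0, 0, 6]},
    {"dp": [0, 0, 0], "turn": [0, 0, 6]},
    {"dp": [0, 0, 0], "turn": [0, 0, 6]},
    {"dp": [0, 0, 0], "turn": [0, 0, 4]},
    {"dp": [0, 0, 0], "turn": [0, 0, 0]},
  ],
)

```text
t: 11.73
ee_pos: [0.5388, 0.174, 0.1622]
tool_rot: [[0.561, 0.828, 0.001], [0.828, -0.561, -0.003], [-0.002, 0.002, -1.0]]
contact_force: [0.0, -0.6, -3.3]
width: 0.0167
```

```bash
python3 look.py 14 0,0,1,1
```

```text
t 11.73 p [0.5388, 0.174, 0.1622] F [0.0, -0.6, -3.3] M [-0.03, 0.03, 0.07] w 0.0167
[[0.5608, 0.828, 0.0005], [0.828, -0.5607, -0.0029], [-0.0021, 0.0021, -1.0]]
[-1.3, 44.3, -37.2, 103.1, 36.7, 45.4, -1.6]
```

View pics/w14.png

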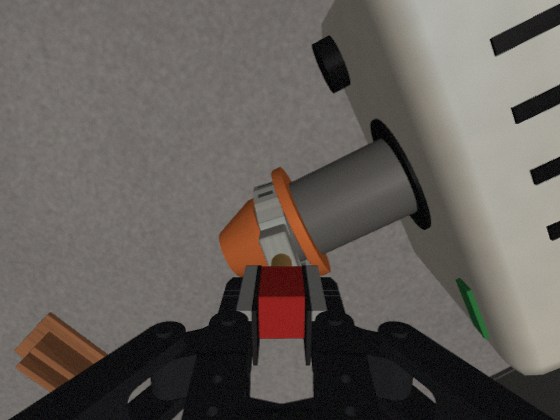

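Run:
```python
import cv2
im=cv2.imread("pics/w14.png");cv2.imwrite("pics/w14k.png",cv2.resize(im[155:300,200:350],None,fx=5,fy=4,interpolation=cv2.INTER_CUBIC))
```

```text
(no output)
```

View pics/w14k.png

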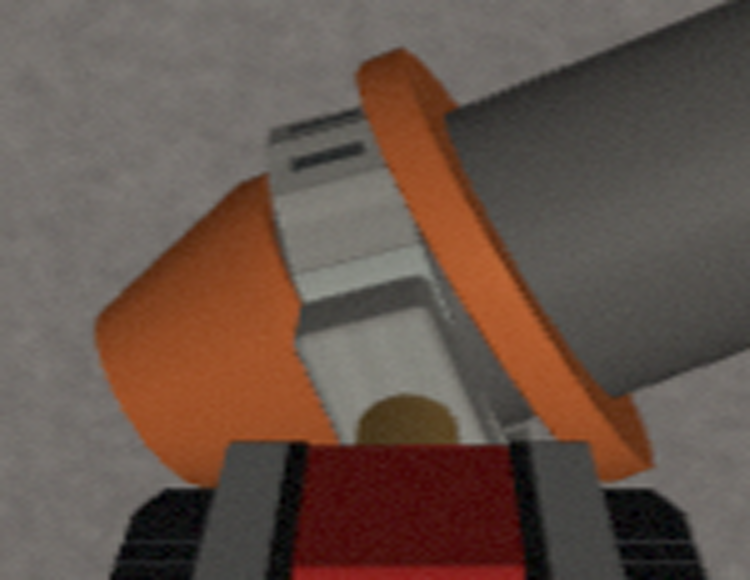

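jog_arm(
  series=[
    {"dp": [0.09, -0.05, 0.02], "turn": [0, 0, 0]},
    {"dp": [0.09, -0.05, 0.02], "turn": [0, 0, 0]},
    {"dp": [0, 0, 0], "turn": [0, 0, 0]},
  ],
)

```text
t: 12.03
ee_pos: [0.5389, 0.1744, 0.1621]
tool_rot: [[0.555, 0.832, 0.0], [0.832, -0.555, -0.006], [-0.005, 0.004, -1.0]]
contact_force: [-0.9, -1.2, -1.0]
width: 0.0165
```

```bash
python3 look.py 15 0,0,1,1;python3 - <<'E'
import cv2
im=cv2.imread("pics/w15.png");cv2.imwrite("pics/w15k.png",cv2.resize(im[155:300,200:350],None,fx=5,fy=4,interpolation=cv2.INTER_CUBIC))
E
```

```text
t 12.03 p [0.5389, 0.1744, 0.1621] F [-0.9, -1.2, -1.0] M [-0.2, 0.11, 0.04] w 0.0165
[[0.5552, 0.8317, 0.0001], [0.8317, -0.5552, -0.0062], [-0.0051, 0.0036, -1.0]]
[-1.4, 44.4, -37.3, 103.0, 36.9, 45.6, -1.4]
```

View pics/w15k.png

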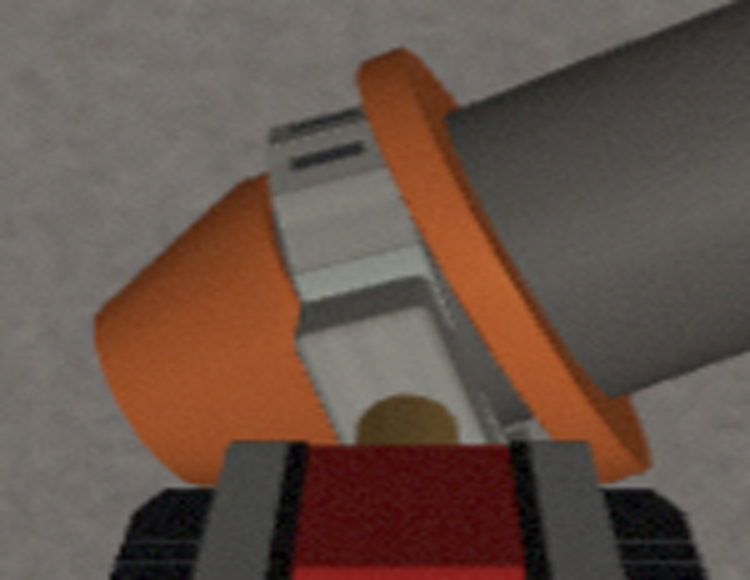

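jog_arm(
  series=[
    {"dp": [0.18, -0.1, -0.01], "turn": [0, 0.2, 0]},
    {"dp": [0.18, -0.1, -0.01], "turn": [0, 0.2, 0]},
    {"dp": [0.1, -0.05, 0], "turn": [0, 0, 0]},
  ],
)

```text
t: 12.33
ee_pos: [0.539, 0.1749, 0.162]
tool_rot: [[0.556, 0.831, 0.002], [0.831, -0.556, -0.009], [-0.006, 0.006, -1.0]]
contact_force: [-1.8, -2.1, 2.1]
width: 0.0169
```

```bash
python3 look.py 16 0,0,1,1;python3 - <<'E'
import cv2
im=cv2.imread("pics/w16.png");cv2.imwrite("pics/w16k.png",cv2.resize(im[155:300,200:350],None,fx=5,fy=4,interpolation=cv2.INTER_CUBIC))
E
```

```text
t 12.33 p [0.539, 0.1749, 0.162] F [-1.8, -2.1, 2.1] M [-0.84, 0.35, 0.11] w 0.0169
[[0.5559, 0.8312, 0.002], [0.8312, -0.5559, -0.0086], [-0.006, 0.0065, -1.0]]
[-1.6, 44.4, -37.1, 103.0, 37.0, 45.6, -1.7]
```

View pics/w16k.png

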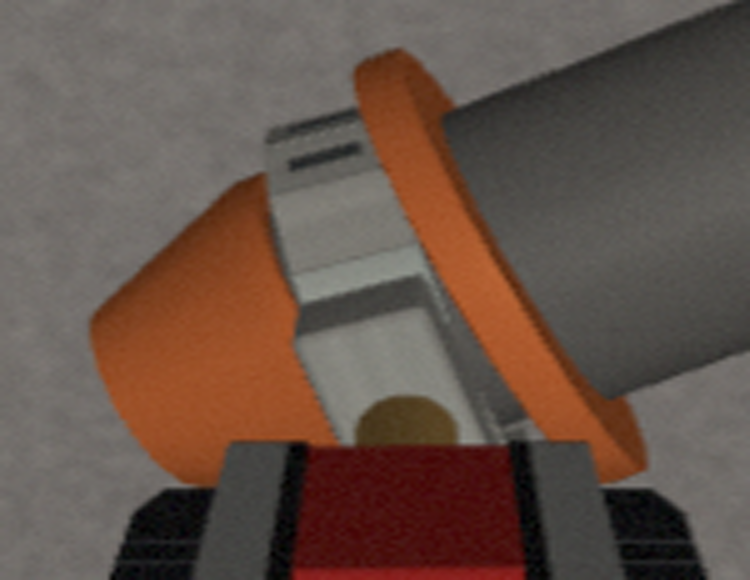

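jog_arm(
  series=[
    {"dp": [0, 0, -0.12], "turn": [0, 0.2, 0]},
    {"dp": [0, 0, -0.1], "turn": [0, 0.2, 0]},
    {"dp": [0, 0, 0], "turn": [0, 0, 0]},
  ],
)

```text
t: 12.63
ee_pos: [0.5385, 0.1743, 0.163]
tool_rot: [[0.556, 0.831, 0.004], [0.831, -0.556, -0.003], [0.0, 0.005, -1.0]]
contact_force: [0.0, -2.3, -2.5]
width: 0.0166
```

```bash
python3 look.py 17 0,0,1,1
```

```text
t 12.63 p [0.5385, 0.1743, 0.163] F [0.0, -2.3, -2.5] M [-0.71, -0.01, 0.04] w 0.0166
[[0.5556, 0.8314, 0.0044], [0.8314, -0.5556, -0.0028], [0.0001, 0.0052, -1.0]]
[-1.3, 44.2, -37.3, 103.3, 37.0, 45.2, -1.6]
```

jog_arm(
  series=[
    {"dp": [0.25, -0.13, -0.05], "turn": [0, 0, 0]},
    {"dp": [0.3, -0.15, -0.05], "turn": [0, 0.1, 0]},
    {"dp": [0.35, -0.18, 0], "turn": [0, 0.1, 0]},
  ],
)

```text
t: 12.93
ee_pos: [0.5398, 0.1781, 0.1626]
tool_rot: [[0.558, 0.83, 0.004], [0.83, -0.558, -0.011], [-0.007, 0.01, -1.0]]
contact_force: [1.5, -8.3, -0.1]
width: 0.0167
```

```bash
python3 look.py 18 0,0,1,1;python3 - <<'E'
import cv2
im=cv2.imread("pics/w18.png");cv2.imwrite("pics/w18k.png",cv2.resize(im[155:300,200:350],None,fx=5,fy=4,interpolation=cv2.INTER_CUBIC))
E
```

```text
t 12.93 p [0.5398, 0.1781, 0.1626] F [1.5, -8.3, -0.1] M [-2.06, -0.13, 0.14] w 0.0167
[[0.5578, 0.8299, 0.004], [0.8299, -0.5578, -0.0112], [-0.0071, 0.0096, -0.9999]]
[-2.1, 44.4, -37.0, 102.7, 37.0, 45.8, -2.1]
```

View pics/w18k.png

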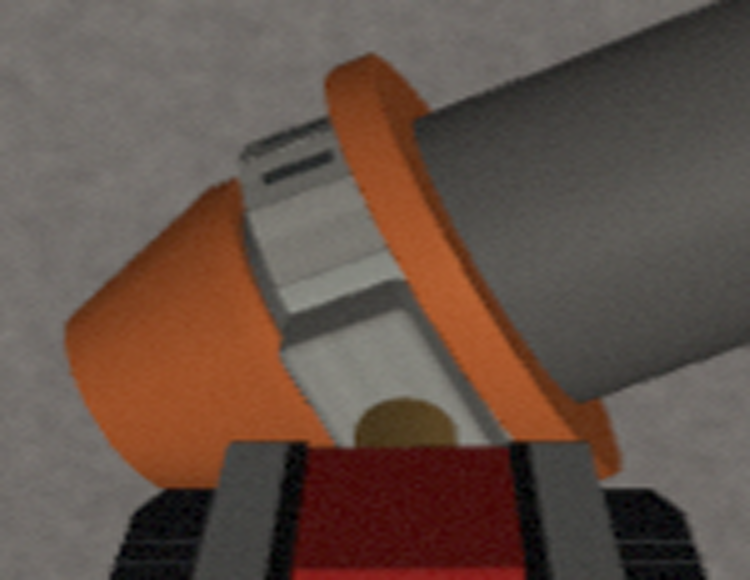

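jog_arm(
  series=[
    {"dp": [0.18, -0.09, 0], "turn": [0, 0, 5]},
    {"dp": [0.17, -0.11, 0], "turn": [0, 0, 6]},
    {"dp": [0.16, -0.13, 0], "turn": [0, 0, 6]},
    {"dp": [0.14, -0.14, 0], "turn": [0, 0, 6]},
    {"dp": [0.13, -0.15, 0], "turn": [0, 0, 5]},
  ],
)

```text
t: 13.4
ee_pos: [0.5398, 0.1783, 0.1615]
tool_rot: [[0.893, 0.449, -0.002], [0.449, -0.893, -0.03], [-0.015, 0.026, -1.0]]
contact_force: [-1.0, -6.2, 0.9]
width: 0.0164
```

```bash
python3 look.py 19 0,0,1,1
```

```text
t 13.4 p [0.5398, 0.1783, 0.1615] F [-1.0, -6.2, 0.9] M [-1.68, 0.24, 0.17] w 0.0164
[[0.8934, 0.4493, -0.0022], [0.4491, -0.893, -0.03], [-0.0155, 0.0258, -0.9995]]
[-7.3, 43.0, -28.5, 102.3, 30.4, 43.6, -25.6]
```

View pics/w19.png

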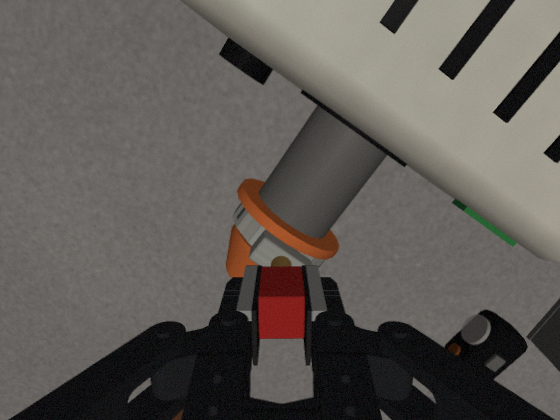

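jog_arm(
  series=[
    {"dp": [0.08, -0.12, 0], "turn": [0.6, 0.4, 4]},
    {"dp": [0.07, -0.13, 0], "turn": [0.6, 0.3, 6]},
    {"dp": [0.06, -0.14, 0], "turn": [0.6, 0.3, 6]},
    {"dp": [0.04, -0.14, 0], "turn": [0.6, 0.2, 6]},
    {"dp": [0.03, -0.15, 0], "turn": [0.6, 0.1, 5]},
  ],
)

```text
t: 13.87
ee_pos: [0.5395, 0.1769, 0.1616]
tool_rot: [[1.0, -0.03, 0.004], [-0.03, -0.999, 0.01], [0.004, -0.01, -1.0]]
contact_force: [-1.5, -5.6, 1.1]
width: 0.0168
```

```bash
python3 look.py 20 0,0,1,1
```

```text
t 13.87 p [0.5395, 0.1769, 0.1616] F [-1.5, -5.6, 1.1] M [-1.77, 0.18, 0.12] w 0.0168
[[0.9995, -0.03, 0.0041], [-0.0301, -0.9995, 0.0103], [0.0038, -0.0104, -0.9999]]
[-9.7, 41.5, -21.8, 103.7, 22.5, 38.6, -45.9]
```

View pics/w20.png

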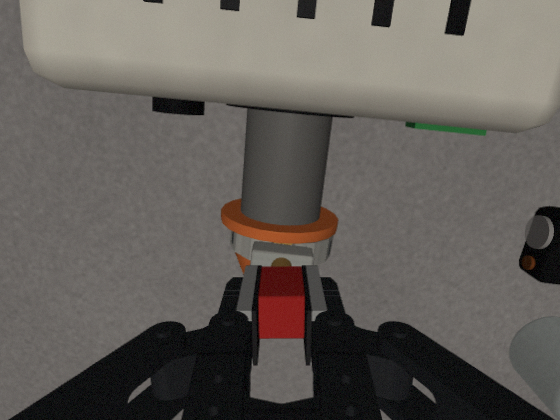

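jog_arm(
  series=[
    {"dp": [0, -0.03, 0], "turn": [0, 0, 0]},
    {"dp": [0, -0.03, -0.1], "turn": [0, 0, 0]},
    {"dp": [0, -0.03, -0.1], "turn": [0, 0, 0]},
  ],
)

```text
t: 14.17
ee_pos: [0.5391, 0.1767, 0.1632]
tool_rot: [[0.999, -0.034, 0.004], [-0.034, -0.999, 0.008], [0.003, -0.009, -1.0]]
contact_force: [0.5, -4.2, -7.9]
width: 0.0164
```

jog_arm(
  series=[
    {"dp": [0, -0.03, -0.1], "turn": [0, 0, 0]},
  ],
)

```text
t: 14.25
ee_pos: [0.5389, 0.1767, 0.1635]
tool_rot: [[0.999, -0.033, 0.003], [-0.033, -0.999, 0.008], [0.002, -0.008, -1.0]]
contact_force: [2.4, -3.4, -12.0]
width: 0.0169
```

jog_arm(
  series=[
    {"dp": [0, -0.03, -0.1], "turn": [0, 0, 0]},
  ],
)

```text
t: 14.33
ee_pos: [0.5388, 0.1768, 0.1637]
tool_rot: [[0.999, -0.033, 0.002], [-0.033, -0.999, 0.007], [0.001, -0.008, -1.0]]
contact_force: [2.0, -3.1, -13.0]
width: 0.0167
```

jog_arm(
  series=[
    {"dp": [0, -0.05, 0.1], "turn": [0, 0, 0]},
    {"dp": [0, -0.05, 0.1], "turn": [0, 0, 0]},
    {"dp": [0, -0.05, 0], "turn": [0, 0, 0]},
  ],
)

```text
t: 14.58
ee_pos: [0.5389, 0.1772, 0.1621]
tool_rot: [[0.999, -0.033, 0.001], [-0.033, -0.999, 0.005], [0.001, -0.005, -1.0]]
contact_force: [-0.3, -4.1, -4.4]
width: 0.0171
```

```bash
python3 -c "
from h import *
st()"
```

```text
t 14.58 p [0.5389, 0.1772, 0.1621] F [-0.3, -4.1, -4.4] M [-1.45, -0.02, 0.14] w 0.0171
[[0.9995, -0.0329, 0.001], [-0.0329, -0.9994, 0.0052], [0.0008, -0.0052, -1.0]]
[-10.0, 41.5, -21.7, 103.5, 22.4, 39.1, -46.2]
```

jog_arm(
  series=[
    {"dp": [0.01, -0.13, 0.04], "turn": [0.1, 0, 4]},
    {"dp": [0, -0.13, 0.02], "turn": [0.2, 0, 6]},
    {"dp": [0, -0.13, 0], "turn": [0.2, 0, 5]},
  ],
)

```text
t: 14.83
ee_pos: [0.5388, 0.1771, 0.162]
tool_rot: [[0.954, -0.3, 0.0], [-0.3, -0.954, 0.008], [-0.002, -0.007, -1.0]]
contact_force: [0.1, -5.9, -4.1]
width: 0.0169
```

```bash
python3 -c "
from h import *
o=st();R=np.array(o['tool_rot']);print(np.degrees(np.arctan2(R[1,0],R[0,0])))"
```

```text
t 14.83 p [0.5388, 0.1771, 0.162] F [0.1, -5.9, -4.1] M [-1.81, 0.12, 0.17] w 0.0169
[[0.954, -0.2999, 0.0001], [-0.2999, -0.9539, 0.0077], [-0.0022, -0.0074, -1.0]]
[-12.4, 41.0, -17.4, 103.7, 18.0, 37.8, -57.4]
-17.452007581523723
```

jog_arm(
  series=[
    {"dp": [-0.03, -0.13, 0.05], "turn": [0.1, 0, 0]},
    {"dp": [-0.03, -0.13, 0.05], "turn": [0.1, 0, 0]},
  ],
)

```text
t: 15.0
ee_pos: [0.5388, 0.1772, 0.1618]
tool_rot: [[0.952, -0.305, 0.001], [-0.305, -0.952, 0.006], [-0.001, -0.006, -1.0]]
contact_force: [-0.4, -7.1, 0.4]
width: 0.017
```

jog_arm(
  series=[
    {"dp": [-0.03, -0.13, 0], "turn": [0.1, 0, 4]},
    {"dp": [-0.04, -0.12, 0], "turn": [0.1, 0, 4]},
  ],
)

```text
t: 15.17
ee_pos: [0.5386, 0.1772, 0.1621]
tool_rot: [[0.899, -0.439, 0.001], [-0.439, -0.899, 0.006], [-0.002, -0.006, -1.0]]
contact_force: [-0.1, -6.0, -6.1]
width: 0.0165
```

jog_arm(
  series=[
    {"dp": [-0.05, -0.11, 0.05], "turn": [0.1, 0, 0]},
    {"dp": [-0.05, -0.11, 0.05], "turn": [0.1, 0, 0]},
  ],
)

```text
t: 15.33
ee_pos: [0.5387, 0.1773, 0.1619]
tool_rot: [[0.897, -0.442, 0.002], [-0.442, -0.897, 0.005], [0.0, -0.005, -1.0]]
contact_force: [-0.5, -7.7, 1.4]
width: 0.0167
```

jog_arm(
  series=[
    {"dp": [-0.05, -0.11, 0.05], "turn": [0.1, 0, 0]},
  ],
)

```text
t: 15.42
ee_pos: [0.5386, 0.1773, 0.1619]
tool_rot: [[0.897, -0.442, 0.003], [-0.442, -0.897, 0.004], [0.001, -0.005, -1.0]]
contact_force: [-1.8, -6.7, -0.3]
width: 0.0166
```

jog_arm(
  series=[
    {"dp": [-0.02, -0.06, -0.1], "turn": [0.1, 0, 0]},
  ],
)

```text
t: 15.5
ee_pos: [0.5382, 0.177, 0.1625]
tool_rot: [[0.897, -0.443, 0.003], [-0.443, -0.897, 0.004], [0.0, -0.005, -1.0]]
contact_force: [2.2, -3.9, -19.8]
width: 0.0169
```

jog_arm(
  series=[
    {"dp": [-0.02, -0.06, -0.1], "turn": [0.1, 0, 0]},
  ],
)

```text
t: 15.58
ee_pos: [0.538, 0.1769, 0.1625]
tool_rot: [[0.897, -0.443, 0.002], [-0.443, -0.897, 0.005], [0.0, -0.006, -1.0]]
contact_force: [3.5, -3.5, -19.7]
width: 0.0163
```

jog_arm(
  series=[
    {"dp": [-0.03, -0.1, 0.08], "turn": [0.1, 0, 0]},
    {"dp": [-0.04, -0.11, 0.04], "turn": [0.1, 0, 0]},
  ],
)

```text
t: 15.75
ee_pos: [0.5384, 0.1773, 0.1617]
tool_rot: [[0.896, -0.443, 0.004], [-0.443, -0.896, 0.005], [0.001, -0.006, -1.0]]
contact_force: [-2.0, -7.7, 2.7]
width: 0.0167
```

jog_arm(
  series=[
    {"dp": [-0.04, -0.11, 0.03], "turn": [0.1, 0, 4]},
    {"dp": [-0.05, -0.11, 0.03], "turn": [0.1, 0, 4]},
  ],
)

```text
t: 15.92
ee_pos: [0.5382, 0.1772, 0.1618]
tool_rot: [[0.824, -0.567, 0.004], [-0.567, -0.824, 0.005], [0.0, -0.006, -1.0]]
contact_force: [1.1, -6.7, -6.0]
width: 0.0166
```

```bash
python3 -c "
from h import *
o=st();R=np.array(o['tool_rot']);print(np.degrees(np.arctan2(R[1,0],R[0,0])))"
```

```text
t 15.92 p [0.5382, 0.1772, 0.1618] F [1.1, -6.7, -6.0] M [-1.89, -0.04, 0.15] w 0.0166
[[0.8236, -0.5672, 0.0039], [-0.5672, -0.8236, 0.0049], [0.0004, -0.0062, -1.0]]
[-15.5, 40.5, -12.2, 104.1, 13.1, 36.4, -70.0]
-34.553693612624244
```

jog_arm(
  series=[
    {"dp": [-0.06, -0.1, 0.06], "turn": [0.1, 0, 4]},
    {"dp": [-0.06, -0.1, 0.05], "turn": [0.1, 0, 2]},
    {"dp": [-0.06, -0.1, 0.04], "turn": [0, 0, 0]},
  ],
)

```text
t: 16.17
ee_pos: [0.5381, 0.1773, 0.1614]
tool_rot: [[0.754, -0.657, 0.005], [-0.657, -0.754, 0.002], [0.002, -0.005, -1.0]]
contact_force: [0.5, -7.1, -2.4]
width: 0.0167
```

```bash
python3 -c "
from h import *
o=st();R=np.array(o['tool_rot']);print(np.degrees(np.arctan2(R[1,0],R[0,0])))
for n in ['wrist','side']:
    cv2.imwrite(f'pics/{n}21.png',bot.grab_frame(n)[:,:,::-1])
"
```

```text
t 16.17 p [0.5381, 0.1773, 0.1614] F [0.5, -7.1, -2.4] M [-1.79, 0.1, 0.06] w 0.0167
[[0.7538, -0.6571, 0.0049], [-0.6571, -0.7538, 0.0024], [0.0021, -0.005, -1.0]]
[-16.9, 40.4, -10.2, 104.2, 11.2, 36.0, -74.8]
-41.07761318157307
```

View pics/wrist21.png

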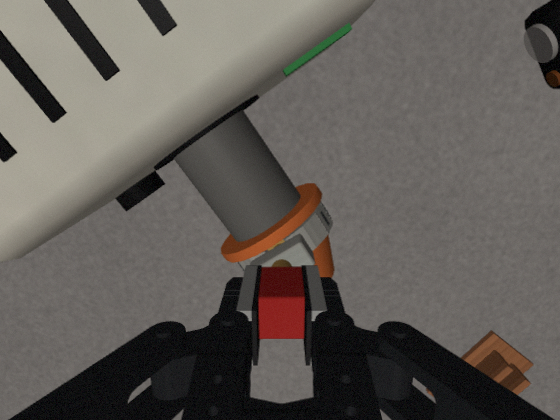

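jog_arm(
  series=[
    {"dp": [-0.04, -0.06, -0.1], "turn": [0, 0, 0]},
  ],
)

```text
t: 16.35
ee_pos: [0.5379, 0.1772, 0.1618]
tool_rot: [[0.755, -0.656, 0.004], [-0.656, -0.755, 0.001], [0.002, -0.003, -1.0]]
contact_force: [4.4, -3.8, -22.7]
width: 0.0169
```

jog_arm(
  series=[
    {"dp": [-0.03, -0.04, -0.12], "turn": [0, 0, 0]},
  ],
)

```text
t: 16.43
ee_pos: [0.5378, 0.1772, 0.1618]
tool_rot: [[0.755, -0.656, 0.003], [-0.656, -0.755, 0.0], [0.002, -0.003, -1.0]]
contact_force: [4.5, -3.5, -20.8]
width: 0.0167
```

jog_arm(
  series=[
    {"dp": [-0.01, -0.02, 0.08], "turn": [0, 0, 0]},
    {"dp": [0, 0, 0.03], "turn": [0, 0, 0]},
    {"dp": [0, 0, 0], "turn": [0, 0, 0]},
  ],
)

```text
t: 16.68
ee_pos: [0.5381, 0.1772, 0.1616]
tool_rot: [[0.755, -0.655, 0.004], [-0.655, -0.755, 0.0], [0.003, -0.002, -1.0]]
contact_force: [0.3, -4.6, -9.1]
width: 0.0169
```

```bash
python3 -c "
from h import *
o=st();R=np.array(o['tool_rot']);print(np.degrees(np.arctan2(R[1,0],R[0,0])))
for n in ['side']:
    cv2.imwrite(f'pics/{n}22.png',bot.grab_frame(n)[:,:,::-1])
im=cv2.imread('pics/side22.png');cv2.imwrite('pics/s22k.png',cv2.resize(im[220:340,200:310],None,fx=6,fy=5,interpolation=cv2.INTER_CUBIC))
"
```

```text
t 16.68 p [0.5381, 0.1772, 0.1616] F [0.3, -4.6, -9.1] M [-1.33, -0.21, 0.09] w 0.0169
[[0.7552, -0.6554, 0.0036], [-0.6555, -0.7552, 0.0001], [0.0027, -0.0025, -1.0]]
[-16.9, 40.4, -10.2, 104.1, 11.3, 36.2, -74.8]
-40.95418735433828
```

View pics/s22k.png

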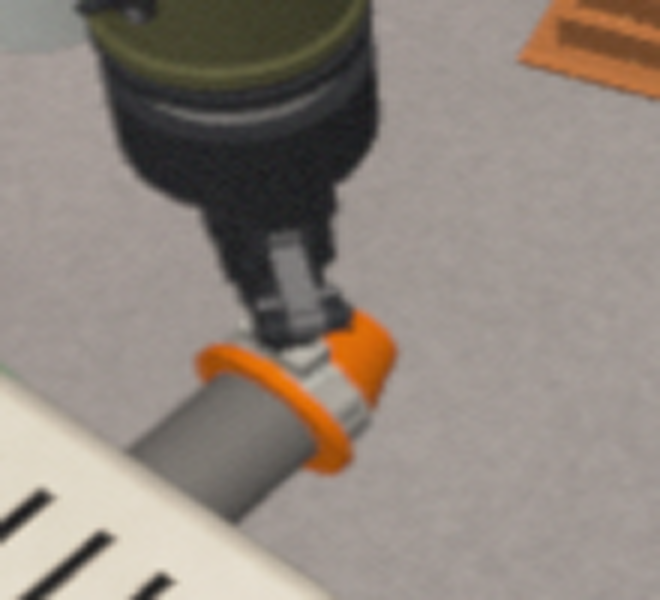

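jog_arm(
  series=[
    {"dp": [0, 0, 0.05], "turn": [0, 0, 0]},
    {"dp": [0, 0, 0.03], "turn": [0, 0, 0]},
  ],
)

```text
t: 16.9
ee_pos: [0.5382, 0.1773, 0.1615]
tool_rot: [[0.755, -0.655, 0.004], [-0.655, -0.755, 0.0], [0.003, -0.003, -1.0]]
contact_force: [-0.2, -6.3, -4.1]
width: 0.0166
```

jog_arm(
  series=[
    {"dp": [0, 0.02, 0], "turn": [0, 0, 0]},
    {"dp": [0, 0.02, 0], "turn": [0, 0, 0]},
  ],
)

```text
t: 17.07
ee_pos: [0.5381, 0.1772, 0.1616]
tool_rot: [[0.756, -0.655, 0.005], [-0.655, -0.756, 0.001], [0.003, -0.004, -1.0]]
contact_force: [1.4, -4.2, -6.7]
width: 0.0168
```

jog_arm(
  series=[
    {"dp": [0, 0, 0.02], "turn": [0, 0, 0]},
    {"dp": [0, 0, 0], "turn": [0, 0, 0]},
    {"dp": [0, 0, 0], "turn": [0, 0, 0]},
    {"dp": [0, 0, 0], "turn": [0, 0, 0]},
    {"dp": [0, 0, 0], "turn": [0, 0, 0]},
  ],
  grip=5,
)

```text
t: 17.48
ee_pos: [0.5414, 0.1885, 0.1655]
tool_rot: [[0.759, -0.651, 0.015], [-0.651, -0.759, 0.018], [0.0, -0.024, -1.0]]
contact_force: [0.0, -0.2, 1.1]
width: 0.0501
```

```bash
python3 look.py 23 0,0,1,1
```

```text
t 17.48 p [0.5414, 0.1885, 0.1655] F [0.0, -0.2, 1.1] M [0.01, 0.05, 0.01] w 0.0501
[[0.7588, -0.6511, 0.0154], [-0.6513, -0.7586, 0.0179], [0.0, -0.0237, -0.9997]]
[-17.1, 40.2, -10.7, 103.7, 10.9, 35.8, -74.7]
```

View pics/w23.png

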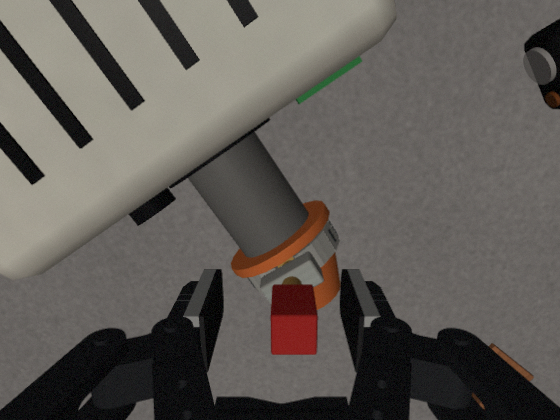

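jog_arm(
  series=[
    {"dp": [0, 0, 0], "turn": [0, 0, 0]},
    {"dp": [0, 0, -0.5], "turn": [0, 0, 0]},
    {"dp": [0, 0, -1], "turn": [0, 0, 0]},
    {"dp": [0, 0, -1.5], "turn": [0, 0, 0]},
    {"dp": [0, 0, -1.5], "turn": [0, 0, 0]},
    {"dp": [0, 0, -1.5], "turn": [0, 0, 0]},
    {"dp": [0, 0, -1], "turn": [0, 0, 0]},
    {"dp": [0, 0, 0], "turn": [0, 0, 0]},
  ],
  grip=7,
)

```text
t: 18.2
ee_pos: [0.5403, 0.1883, 0.2428]
tool_rot: [[0.759, -0.651, 0.017], [-0.651, -0.759, 0.02], [-0.0, -0.026, -1.0]]
contact_force: [0.4, 0.1, 0.1]
width: 0.0702
```

```bash
python3 look.py 24 0,0,1,1; python3 -c "
from h import *
for n in ['side','top']: cv2.imwrite(f'pics/{n}24.png',bot.grab_frame(n)[:,:,::-1])
im=cv2.imread('pics/side24.png');cv2.imwrite('pics/s24k.png',cv2.resize(im[220:340,200:310],None,fx=6,fy=5,interpolation=cv2.INTER_CUBIC))
for n in ['wrist','side']:
  for t in ['key','housing','band_centre','seat','mouth']: print(n,t,[(np.round(a,1).tolist(),c) for a,c in spot(t,n)][:2])
"
```

```text
t 18.2 p [0.5403, 0.1883, 0.2428] F [0.4, 0.1, 0.1] M [-0.06, 0.03, 0.01] w 0.0702
[[0.7591, -0.6507, 0.0169], [-0.6509, -0.7589, 0.02], [-0.0002, -0.0262, -0.9997]]
[-16.0, 34.2, -12.4, 99.5, 8.8, 45.9, -72.9]
wrist key [([293.1, 247.0], 0.79)]
wrist housing [([287.6, 231.6], 0.66)]
wrist band_centre [([287.3, 217.5], 0.8)]
wrist seat [([289.1, 216.7], 0.76)]
wrist mouth [([308.6, 246.7], 0.96)]
side key [([301.2, 150.9], 0.7), ([247.2, 279.3], 0.49)]
side housing [([246.6, 288.0], 0.81)]
side band_centre [([249.6, 298.2], 0.57)]
side seat [([249.4, 297.3], 0.64), ([183.1, 253.7], 0.31)]
side mouth [([259.7, 287.5], 0.81)]
```

View pics/w24.png

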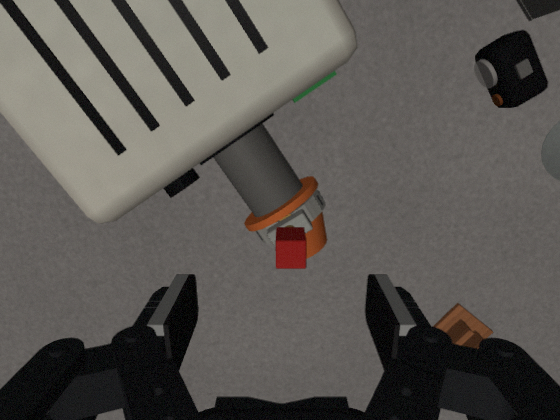

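View pics/s24k.png

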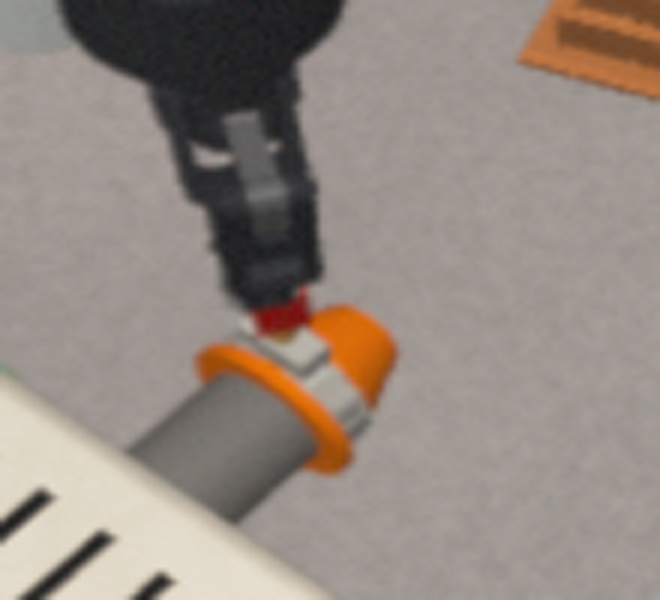

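```bash
python3 -c "
import cv2
im=cv2.imread('pics/w24.png');cv2.imwrite('pics/w24k.png',cv2.resize(im[160:280,220:350],None,fx=6,fy=5,interpolation=cv2.INTER_CUBIC))"
python3 - <<'E'
from h import *
o=pickle.load(open("o24.pkl","rb")); im=cv2.imread("pics/w24.png")
i=im.astype(int); m=(i[...,2]>110)&(i[...,1]<50)&(i[...,0]<60); m[:200]=0;m[290:]=0;m[:,:260]=0;m[:,:]&=True;m[:,325:]=0
n,l,s,c=cv2.connectedComponentsWithStats(m.astype(np.uint8)); k=1+np.argmax(s[1:,4]); v,u=np.nonzero(l==k)
r=cv2.minAreaRect(np.stack([u,v],1).astype(np.float32));print("key top",r,s[k])
for z in (.186,.188,.190): print(np.round(atz("wrist",r[0],z,o),4))
g=im[:,:,1].astype(int); sat=i.max(2)-i.min(2)
m=(g>95)&(sat<30); m[:195]=0;m[245:]=0;m[:,:250]=0;m[:,335:]=0
n,l,s,c=cv2.connectedComponentsWithStats(m.astype(np.uint8))
for k in range(1,n):
    if s[k,4]>40:
        v,u=np.nonzero(l==k); r=cv2.minAreaRect(np.stack([u,v],1).astype(np.float32)); print(s[k],c[k],r)
for row in range(200,246,2): print(row,"".join("#" if sat[row,x]>60 else ("@" if g[row,x]>130 else "+" if g[row,x]>100 else "." if g[row,x]>75 else " ") for x in range(240,335)))
E
```

```text
key top ((290.0, 254.0), (26.0, 28.0), 90.0) [276 241  29  27 776]
[0.5385 0.1769 0.186 ]
[0.539  0.1776 0.188 ]
[0.5395 0.1783 0.19  ]
[323 198  12  47 339] [329.48967552 221.46312684] ((328.5, 221.0), (46.0, 11.0), 90.0)
[294 205  20  16  66] [305.6969697  211.75757576] ((305.3810119628906, 211.50283813476562), (20.172134399414062, 10.59170150756836), 25.201122283935547)
[280 214  32  19 232] [298.97413793 222.50862069] ((295.8676452636719, 227.27940368652344), (18.521846771240234, 25.896284103393555), 59.03623962402344)
[258 223  18  22 191] [268.14659686 235.20942408] ((266.5, 233.5), (21.0, 17.0), 90.0)
[250 232  11  13  91] [254.0989011  239.23076923] ((255.0, 238.0), (12.0, 10.0), 90.0)
200 ....                      .                      #################  .........       .++........
202 .....                      .    . .  .  .      #################  ............       ..........
204 ..++++.                         ... .       #################   ..............       .+........
206 ....+.+.                          .   .  ##################  .+++...............     ...+....
[... 1202 characters left out ...]

232 ................  ..++++.... ..+++++                             .+ ###############   .........
234 ..................  .+++++..+++++++.                             ##################    ..+.....
236 ...................  .++++..++++++++                             ####################  ........
238 ....+...+...........  ..++++..++++++                              ##################   ........
240 ........+........+.... ..++++.+++++.#################################################  ........
242 .+.........+..............++++...++ #################################################  .....+.+
244 +.......+...+...+...........+..+..+.################################################ .....+....
```

Run:
```python
from h import *
st(); print(bot.close_job())
```

```text
t 18.85 p [0.5389, 0.1877, 0.2396] F [-0.8, -0.8, -0.3] M [-0.01, 0.0, -0.03] w 0.0696
[[0.7594, -0.6505, 0.012], [-0.6506, -0.7592, 0.0179], [-0.0026, -0.0214, -0.9998]]
[-16.0, 34.4, -12.4, 99.7, 8.8, 45.8, -72.9]
the job is handed in; nothing more can be done
None
```

The band is in the groove and tightened, the gripper is clear of it, and I handed the job in at about 18.9 s. I lifted the band out of the cradle by its key, slid it over the barb without feeling any contact, and pressed it flush against the shoulder. I then turned the key clockwise about 124° (2.17 rad), let go and lifted the hand away.

**Tightness:** Lifting the key and noting where it met resistance put first bite at about 1.8–1.95 rad, so the key is about 0.3 rad past it. I estimate 15–25 N on the shoe, inside the 8–32 N range. This is worked out from the lift tests; the shoe force itself was not measured.

**Position after letting go:**
- The housing edge was square to the stub within about 3°.
- The key top was within about 2 mm of being straight above the seat.
- The band lay against the shoulder.
- The hand was about 5 cm above the key with no contact force.

**What went wrong or disagreed:**
- **Yaw early in the turn:** the band turned about 8° with the key. I squared it by pressing it against the shoulder and kept that pressure on while tightening. The highest sideways force I saw at the hand was about 8 N.
- **Release:** when the jaws opened, the arm sprang about 11 mm toward the dryer. The pictures taken afterwards show the band still in place and square.
- **Last check not done:** the final close-up could not be viewed because the picture limit was reached. I made that last squareness check from pixel values instead.
- **Tightness estimates:** the lift tests disagreed on the bite angle by about 0.1 rad.

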